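# Sort a handful of desk things into the organiser trays

### The job

Sort the handful lying on the desk into the organiser: the marker and the highlighter lengthwise in the long tray, one flat in each of its two bays; both binder clips standing upright in the square tray; and the battery lying flat in the middle of the round dish. Leave the eraser and the correction tape where they lie.

Things in the scene. Friction and masses are not known exactly. Their poses are not given: they have to be found in the camera images.
- marker: Black permanent marker lying on the desk, a straight bar 136 mm long along its y, 17 mm wide and 17 mm high (it does not roll). Origin at the centre of its underside, z up. Loose, about 25 g; grip it across the width (x).
- highlighter: Yellow highlighter with a black cap, 122 mm long along its y, 18 mm wide and 18 mm high (it does not roll). Origin at the centre of its underside, z up. Loose, about 25 g; grip it across the width (x).
- large_clip: The larger black binder clip, standing on its flat back with its two thin wire handles up. Body 32 mm long along its y, 16 mm wide along x, solid up to 18 mm; the wires reach 33 mm and offer no grip. Origin at the centre of its underside, z up. Loose, 30 g; grip the body across x.
- small_clip: The smaller black binder clip, standing on its flat back with its two thin wire handles up. Body 25 mm long along its y, 16 mm wide along x, solid up to 14 mm; the wires reach 26 mm and offer no grip. Origin at the centre of its underside, z up. Loose, 20 g; grip the body across x.
- battery: Round red and white battery cell lying on its side, 50 mm long along its y, 17 mm in diameter; it can roll. Origin at its middle, 7 mm below its axis as it lies at the start (1 mm above the desk). Loose, about 25 g; grip it across x at its middle.
- pen_tray: Long shallow light-wood tray, fixed, 120 mm (x) by 190 mm (y), walls 4 mm thick, 10 mm high, inner floor 4 mm above the desk. A middle rib along y (4 mm wide, top 8 mm above the desk) makes two bays, each 54 x 182 mm, centre lines at x = +29 and -29 mm. Origin at the centre of its underside, z up. 
- clip_tray: Square shallow light-wood tray without divider, fixed, 116 x 116 mm outside, walls 4 mm thick and 10 mm high, inner floor 4 mm above the desk (108 x 108 mm). Origin at the centre of its underside, z up. 
- dish: Round shallow light-wood dish, fixed, 112 mm across the rim, 12 mm high, wall 4 mm, flat inner floor 4 mm above the desk and about 92 mm across. Origin at the centre of its underside, z up. 
- eraser: Bystander, not to be moved: blue-sleeved white eraser, 44 mm along its y, 20 mm wide, 12 mm high, loose on the desk among the things. Origin at the centre of its underside, z up. 
- correction_tape: Bystander, not to be moved: white correction-tape mouse with a blue disc, 81 mm along its y, 33 mm wide, 15 mm high, loose on the desk among the things. Origin at the centre of its underside, z up. 
Things that resemble listed ones, but are neither listed nor needed, are in the scene too. Leave any orange or turquoise look-alike of the battery alone.

How it is judged:
By the outcome, as a careful person would: the job done as asked, in the order asked, and still so for the second after the job is handed in, with the robot touching nothing.
It also fails if it takes over 104 s, if anything falls off the work surface, if the arm or the gripper's body presses on something with over 40 N, if the wrist force passes 120 N, or if a joint passes its speed limit or range.

### The arm

A 7-joint arm with a two-finger parallel gripper is mounted at the origin on a cart in front of the work surface, level with it; the furniture and walls round the work are solid. World frame = base frame: x ahead of the robot, y to its left, z up, the work surface at z = 0. Lengths are in m, angles in rad, forces in N, time in s.
With the tool pointing down it reaches from about 0.425 to 0.925 m from the base axis. Payload 6.8 kg.
Tool frame: the origin (TCP) lies at the very end of the fingers, on their centre line; the grasp point (between the pads) lies 19 mm behind it; z points along the fingers, y is the line along which they close (so a half turn about z gives the same grasp; the last joint's range is limited). The gripper opens to 85 mm and grips with 20 to 120 N. Pads are 22 mm wide; open, the fingers measure 114 mm over their backs; the gripper's body (76 mm by 85 mm) begins 54 mm behind the grasp point. The pads swing forward as they close: fully open they stand 13 mm farther back than shut.
Start: joints at [-1.344, 0.477, 0.022, 1.555, -0.011, 1.109, -0.083], TCP at [0.222, 0.638, 0.231] pointing down, gripper open.
Joint ranges: [-2.96, 2.96], [-0.34, 2.1], [-1.41, 1.46], [0.24, 2.44], [-1.37, 4.51], [0.17, 1.92], [-2.96, 2.96]. Speed limits (rad/s): [2.39, 2.39, 3.14, 3.14, 3.14, 3.14, 3.14].

### API

Orientations are given as a unit quaternion [w, x, y, z].
In Python, from station import * gives the robot as it stands.
- The arm moves only by the tool jog_arm, never from a script. Its argument "moves" is one flat list of numbers, 7 for each row, row after row: the shift along the tool's x, y, z normalised to -1 to 1, where 1 is 20 mm, then the turn, a rotation vector about the tool's x, y, z normalised to -1 to 1, where 1 is 4 degrees, then the opening, from 0 (shut) to 1 (fully open). In form: [x, y, z, rx, ry, rz, claw, x, y, z, rx, ry, rz, claw, ...]. A call has exactly 8 rows; each row shifts and turns the commanded pose from where the row before left it, along the tool's axes as they then stand; what a row does not reach is not made up. A row lasts 1/12 s, in which the tool goes at most 41.7 mm and 7.16 degrees, less where a joint would pass 70% of its speed; a pose out of reach is approached as far as the arm can. A call with a number of a shift or a turn outside -1 to 1 is refused whole. A call with a gripper value outside its range is refused whole. The fingers move at their own pace and stop on an object; "grip_force" is the grip in N (left out, the last holds). Time passes only in rows, so rows that do not move let the fingers close, or fill a call up. It gives the time, the measured TCP pose, the force, the opening and the grip force at its end, in the units of the state.
- get_obs(): the state, without advancing time (a new reading comes with each control period).
- read_camera(name): name is "scene" or "top"; returns a dict with "color" (400x640x3 uint8, blue, green, red), "fx", "fy", "cx", "cy" (pixels), "k1" (the pictures are not rectified: a ray, as slopes to the right and down, at radius r is drawn at 1 + k1 r^2 times it, then the intrinsics apply), "rvec" (rotation vector, rad) and "tvec" (3), from world to camera coordinates, as OpenCV has them. Camera axes: x right, y down, z forward; pixel columns grow to the right and rows downward; lengths in m; the calibration is good to about 2 mm. A picture is of the moment at which its call begins. There is no depth.
- hand_in(): hands the job in; it is judged then, once.
The state is a dict: "t": time; "q": joint angles; "joint_vel": joint speeds; "joint_torque": joint torques, N m; "eef_pos": TCP position; "tool_rot": TCP orientation; "contact_force": force on the tool from outside, world axes, zero at the start; "torque": the same for the moment, N m; "gripper_width": opening from 0.0 (shut) to 1.0 (fully open); "grasp_force": force on a finger pad.
Only numpy, scipy, OpenCV 4.12 (cv2) and the standard library are available. Lean on these libraries where they do the work, as an engineer would, in place of code of your own. Each camera call takes 0.05 s, during which the arm holds its last target. There are 200 camera calls.

## Working session

There is one attempt and no reset: what is moved stays moved. The work goes in short steps, Python scripts to look and compute and a tool call to move; the robot and the scene stay as the last step left them, time stands still between calls to the robot, and variables do not carry over. Pictures are saved under pics/ and viewed, at most 14 in all, crops included, and the job is handed in when it is done.

Besides the shell and the picture viewer there is one more tool, called as name(argument=value, ...), one argument or row to a line, values as JSON. jog_arm: Moves the arm, as the interface text tells. Scaled input: -1 to 1 covers 20 mm each way for a shift and 4 degrees each way for a turn. Its arguments: {"type":"object","properties":{"moves":{"type":"array"},"grip_force":{"type":"number"}},"required":["moves"]}

```bash
mkdir -p pics; ls; python3 - <<'E'
from station import *
import cv2
for n in ("scene","top"):
    c=read_camera(n); cv2.imwrite(f"pics/{n}0.png",cv2.resize(c["color"],(800,500),interpolation=cv2.INTER_CUBIC)); cv2.imwrite(f"{n}0_raw.png",c["color"])
    print(n,{k:v for k,v in c.items() if k!="color"})
o=get_obs(); print(o)
E
```

```text
pics
scene {'fx': 511.75807938629686, 'fy': 511.75807938629686, 'cx': 324.6211222658026, 'cy': 205.20784830315776, 'k1': 0.043243070107772105, 'rvec': array([ 2.03585499, -1.23390914,  0.52726723]), 'tvec': array([-0.34425174,  0.30792635,  1.00323055])}
top {'fx': 379.4852241648962, 'fy': 379.4852241648962, 'cx': 324.5354270372251, 'cy': 204.8116888942206, 'k1': -0.07690158167203039, 'rvec': array([ 2.16600442, -2.12038856,  0.14739292]), 'tvec': array([-0.11699394,  0.49937084,  0.9438477 ])}
{'t': 0.1, 'q': array([-1.34411632,  0.477698  ,  0.02238197,  1.55633564, -0.01148417,
        1.10929436, -0.08309439]), 'joint_vel': array([-0.00069961, -0.00285548,  0.00144738, -0.00405152, -0.00057218,
        0.00023635, -0.00165751]), 'joint_torque': array([ 4.58795126e-03, -5.97761893e+01,  1.61418289e+00, -2.81953847e+01,
        1.29456495e-02,  4.95319575e-03, -2.92980339e-06]), 'eef_pos': array([0.2216445 , 0.63702019, 0.23044389]), 'tool_rot': array([-6.03393432e-05,  1.66610363e-01,  9.86022485e-01, -8.01092022e-04]), 'contact_force': array([ 0.25890122,  0.13337288, -0.63364496]), 'torque': array([ 0.00751944, -0.04890031, -0.05339249]), 'grasp_force': 0.0, 'gripper_width': 1.0021973045486952}
```

View pics/scene0.png

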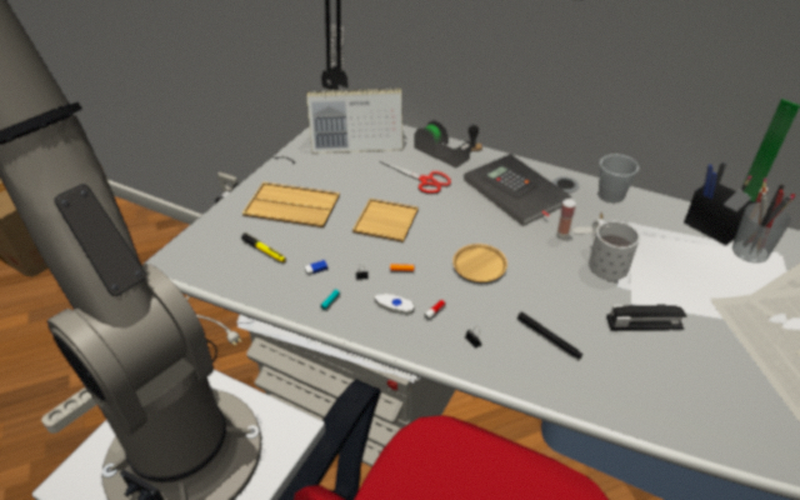

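View pics/top0.png

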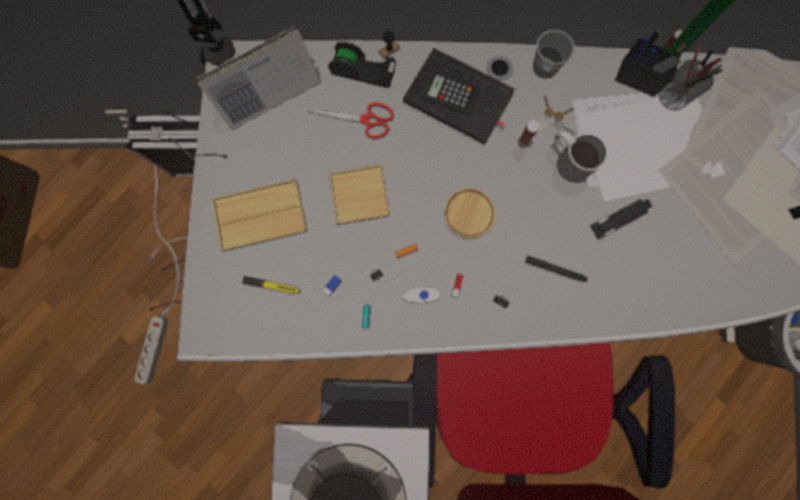

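The scene picture shows the wood pen tray (292,204), square tray (387,220), dish (480,264), highlighter (263,248), marker (549,335), clips (362,273) and (473,338), and battery (435,310). In the top picture they are at (260,215), (360,195), (470,213), (271,285), (556,268), (376,275), (501,301) and (457,285).

Candidates for confusion, in top pixels:
- **Battery:** red/white at (457,285), orange at (406,251), turquoise at (366,316). I choose red/white.
- **Marker:** black bar at (556,268), against the stapler at (620,218).
- **Clips:** (376,275) and (501,301). The sizes will decide which is which.

```bash
cat > h.py <<'E'
import numpy as np, cv2
from scipy.optimize import least_squares
CAL={"scene":(511.75807938629686,324.6211222658026,205.20784830315776,0.043243070107772105,[2.03585499,-1.23390914,0.52726723],[-0.34425174,0.30792635,1.00323055]),
"top":(379.4852241648962,324.5354270372251,204.8116888942206,-0.07690158167203039,[2.16600442,-2.12038856,0.14739292],[-0.11699394,0.49937084,0.9438477])}
def proj(n,P):
    f,cx,cy,k,r,t=CAL[n]; K=np.array([[f,0,cx],[0,f,cy],[0,0,1.]])
    return cv2.projectPoints(np.array(P,float).reshape(-1,1,3),np.array(r),np.array(t),K,np.array([k,0,0,0.]))[0].reshape(-1,2)
def ray(n,uv):
    f,cx,cy,k,r,t=CAL[n]; K=np.array([[f,0,cx],[0,f,cy],[0,0,1.]])
    s=cv2.undistortPoints(np.array(uv,float).reshape(-1,1,2),K,np.array([k,0,0,0.])).reshape(-1,2)
    R=cv2.Rodrigues(np.array(r))[0]; return -R.T@np.array(t), np.c_[s,np.ones(len(s))]@R
def on_plane(n,uv,z):
    o,d=ray(n,uv); return o+d*((z-o[2])/d[:,2])[:,None]
def tri(uvs,uvt):
    out=[]
    for a,b in zip(np.reshape(uvs,(-1,2)),np.reshape(uvt,(-1,2))):
        A=[];B=[]
        for n,u in(("scene",a),("top",b)):
            o,d=ray(n,u); d=d[0]/np.linalg.norm(d[0]); M=np.eye(3)-np.outer(d,d); A.append(M);B.append(M@o)
        out.append(np.linalg.lstsq(np.vstack(A),np.hstack(B),rcond=None)[0])
    return np.array(out)
E
python3 - <<'E'
from h import *
for n in CAL: print(n, proj(n,[[0,0,0],[.222,.637,.23],[.5,0,0],[.7,0.3,0],[.7,-.3,0]]).round(), ray(n,[[320,200]])[0])
t=cv2.imread("top0_raw.png"); s=cv2.imread("scene0_raw.png")
def crop(im,x0,y0,x1,y1,k,fn):
    c=cv2.resize(im[y0:y1,x0:x1],None,fx=k,fy=k,interpolation=cv2.INTER_CUBIC)
    for x in range(-(-x0//20)*20,x1,20): cv2.line(c,(int((x-x0+.5)*k),0),(int((x-x0+.5)*k),5),(0,0,255),1); cv2.putText(c,str(x),(int((x-x0)*k)-8,16),0,.35,(0,0,255),1)
    for y in range(-(-y0//20)*20,y1,20): cv2.line(c,(0,int((y-y0+.5)*k)),(5,int((y-y0+.5)*k)),(0,0,255),1); cv2.putText(c,str(y),(7,int((y-y0)*k)+5),0,.35,(0,0,255),1)
    print(c.shape); cv2.imwrite(fn,c)
crop(t,165,128,480,270,2.5,"pics/topc.png")
crop(s,185,140,475,295,2.75,"pics/scenec.png")
E
```

```text
scene [[147. 364.]
 [-23. 122.]
 [282. 207.]
 [231. 136.]
 [418. 197.]] [-0.30088298 -0.55691262  0.90505094]
top [[279. 401.]
 [-22. 313.]
 [285. 207.]
 [181. 134.]
 [396. 137.]] [ 0.36098775 -0.11464451  1.00521231]
(355, 788, 3)
(426, 798, 3)
```

View pics/topc.png

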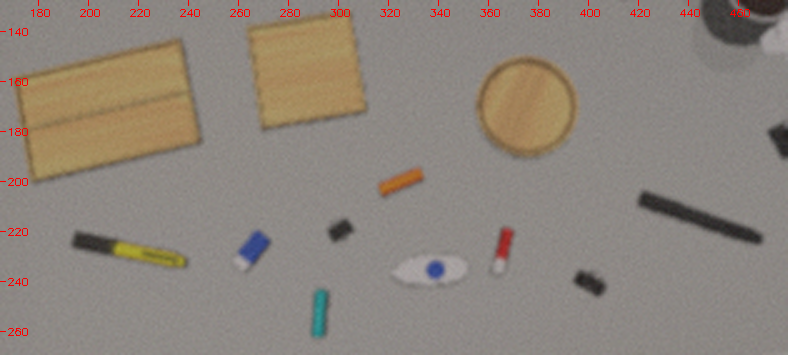

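View pics/scenec.png

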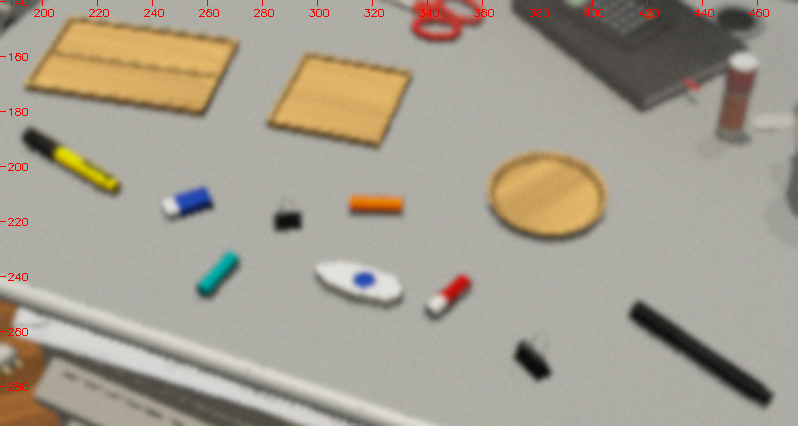

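```bash
cat > fit.py <<'E'
from h import *
def box(w,l,h):
    return np.array([[sx*w/2,sy*l/2,z] for sx in(-1,1) for sy in(-1,1) for z in(0,h)])
def cyl(r,h,n=48):
    a=np.linspace(0,2*np.pi,n,endpoint=False); return np.array([[r*np.cos(t),r*np.sin(t),z] for t in a for z in(0,h)])
def lie(r,l):
    a=np.linspace(0,2*np.pi,24,endpoint=False); return np.array([[r*np.cos(t),y,r+r*np.sin(t)] for t in a for y in(-l/2,l/2)])
OB={"marker":(box(.017,.136,.017),(445,214),(440,268)),"highlighter":(box(.018,.122,.018),(217,228),(210,198)),
"large":(box(.016,.032,.018),(401,241),(378,271)),"small":(box(.016,.025,.014),(301,219.5),(289,219)),
"battery":(lie(.0085,.050),(366,228),(349,247)),
"pen":(box(.12,.19,.01),(207,172),(233,164)),"clip":(box(.116,.116,.01),(288,156),(310,176)),"dish":(cyl(.056,.012),(376,170),(384,211)),
"eraser":(box(.02,.044,.012),(266,227),(252,213)),"tape":(box(.033,.081,.015),(335,235),(316,241)),
"orange":(lie(.0085,.050),(325,201),(321,214)),"teal":(lie(.0085,.050),(293,252),(264,239))}
def mom(m):
    M=cv2.moments(m,True); a=M["m00"]
    return np.array([M["m10"]/a,M["m01"]/a]),np.array([[M["mu20"],M["mu11"]],[M["mu11"],M["mu02"]]])/a
S=4
def observe(im,name,seed,scale):
    r=70
    x0,y0=int(seed[0])-r,int(seed[1])-r; x0=max(x0,0);y0=max(y0,0)
    c=im[y0:y0+2*r,x0:x0+2*r].astype(np.float32)
    c=cv2.resize(c,None,fx=S,fy=S,interpolation=cv2.INTER_LINEAR)
    lab=cv2.cvtColor(c/255,cv2.COLOR_BGR2LAB); 
    px,py=int((seed[0]-x0+.5)*S),int((seed[1]-y0+.5)*S)
    bg=np.median(lab.reshape(-1,3),axis=0) if name not in("pen","clip","dish") else np.array(scale)
    d=np.linalg.norm(lab-bg,axis=2); m=(d>13).astype(np.uint8)
    n,L=cv2.connectedComponents(m); win=L[max(py-6,0):py+7,px-6:px+7]; v=win[win>0]
    if len(v)==0: return None
    m=(L==np.bincount(v).argmax()).astype(np.uint8)
    cs=cv2.findContours(m,cv2.RETR_EXTERNAL,cv2.CHAIN_APPROX_NONE)[0]; cv2.drawContours(m,cs,-1,1,-1)
    cc,C=mom(m); return (cc+.5)/S-.5+[x0,y0],C/S**2,m.sum()/S**2
def model(n,P,z,x,y,a,K=16):
    c,s=np.cos(a),np.sin(a); Q=np.c_[x+P[:,0]*c-P[:,1]*s,y+P[:,0]*s+P[:,1]*c,P[:,2]+z]
    h=cv2.convexHull(proj(n,Q).astype(np.float32)); o=h.reshape(-1,2).min(0)
    M=cv2.moments((h-o)); ar=M["m00"]
    return np.array([M["m10"]/ar,M["m01"]/ar])+o,np.array([[M["mu20"],M["mu11"]],[M["mu11"],M["mu02"]]])/ar,ar
def fit(name,ims,verbose=True,seeds=None,fixz=None,P=None):
    P0,st,ss=OB[name]; P=P0 if P is None else P
    if seeds: st,ss=seeds
    desk={n:np.median(cv2.cvtColor((im[150:260,200:420]/255).astype(np.float32),cv2.COLOR_BGR2LAB).reshape(-1,3),axis=0) for n,im in ims.items()}
    ob={n:observe(ims[n],name,s,desk[n]) for n,s in(("top",st),("scene",ss)) if n in ims}
    ax=lambda C:np.linalg.eigh(C)[1][:,1]
    best=None; p0=on_plane("top",[st],.008)[0]
    for a0 in np.arange(0,np.pi,np.pi/6):
        def res(p):
            r=[]
            for n,o in ob.items():
                c,C,A=model(n,P,p[3] if fixz is None else fixz,p[0],p[1],p[2]); r+=list(c-o[0])
                # shape-normalised second moments
                D=(C/np.trace(C)-o[1]/np.trace(o[1])); w=3; r+=[w*D[0,0],w*D[0,1]]
            return r
        f=least_squares(res,[p0[0],p0[1],a0,0],x_scale=[.01,.01,.2,.01])
        if best is None or f.cost<best.cost: best=f
    x=best.x
    if verbose: print(name,"xyz",x[[0,1,3]].round(4) if fixz is None else x[:2].round(4),"yaw",np.degrees(x[2]).round(1)%180,"cost",round(best.cost,3),"area obs/mod",[(n,round(o[2]),round(model(n,P,0,*x[:3])[2])) for n,o in ob.items()],"reach",np.hypot(x[0],x[1]).round(3))
    return x
if __name__=="__main__":
    ims={n:cv2.imread(n+"0_raw.png") for n in CAL}
    for k in OB:
        try: fit(k,ims)
        except Exception as e: print(k,"fail",e)
E
python3 fit.py
```

```text
marker xyz [ 4.849e-01 -4.248e-01 -3.000e-04] yaw 149.8 cost 0.417 area obs/mod [('top', 342, 413), ('scene', 564, 614)] reach 0.645
highlighter xyz [ 0.4383  0.182  -0.0031] yaw 0.1 cost 0.256 area obs/mod [('top', 308, 344), ('scene', 343, 418)] reach 0.475
large xyz [ 0.414  -0.3077 -0.0024] yaw 149.5 cost 0.061 area obs/mod [('top', 86, 92), ('scene', 138, 154)] reach 0.516
small xyz [ 0.4646 -0.0438 -0.002 ] yaw 29.9 cost 0.02 area obs/mod [('top', 65, 63), ('scene', 88, 86)] reach 0.467
battery xyz [ 0.4529 -0.2168 -0.0063] yaw 88.9 cost 0.71 area obs/mod [('top', 73, 125), ('scene', 145, 144)] reach 0.502
pen xyz [ 0.5918  0.2155 -0.0014] yaw 30.0 cost 0.109 area obs/mod [('top', 2985, 3056), ('scene', 2017, 1965)] reach 0.63
clip xyz [ 0.6408 -0.0009 -0.0016] yaw 91.1 cost 0.001 area obs/mod [('top', 1754, 1811), ('scene', 1306, 1287)] reach 0.641
dish xyz [ 0.6037 -0.241  -0.0007] yaw 30.0 cost 0.018 area obs/mod [('top', 1273, 1361), ('scene', 1196, 1197)] reach 0.65
eraser xyz [ 0.4446  0.0472 -0.0014] yaw 59.8 cost 0.186 area obs/mod [('top', 113, 139), ('scene', 160, 160)] reach 0.447
tape xyz [ 0.4238 -0.1429  0.0076] yaw 0.0 cost 1.134 area obs/mod [('top', 48, 402), ('scene', 189, 501)] reach 0.447
orange xyz [ 0.5178 -0.1066 -0.0013] yaw 27.8 cost 0.031 area obs/mod [('top', 112, 121), ('scene', 169, 133)] reach 0.529
teal xyz [ 0.3771 -0.0254 -0.0022] yaw 61.5 cost 1.01 area obs/mod [('top', 110, 126), ('scene', 162, 153)] reach 0.378
```

```bash
python3 - <<'E'
s=open("fit.py").read()
s=s.replace("def res(p):\n","def res(q):\n            p=p00+sc*(q-10)\n")
s=s.replace("        f=least_squares(res,[p0[0],p0[1],a0,0],x_scale=[.01,.01,.2,.01])","        f=least_squares(res,[10.]*4,diff_step=1e-2,loss='linear'); f.x=p00+sc*(f.x-10)")
s=s.replace("        def res(q)","        p00=np.array([p0[0],p0[1],a0,0]); sc=np.array([.01,.01,.2,.01])\n        def res(q)")
s=s.replace("m=(d>13)","m=(d>(9 if name in('battery','tape') else 13))").replace("; w=3","; w=10")
open("fit.py","w").write(s)
E
python3 fit.py
```

```text
marker xyz [ 0.4856 -0.4247 -0.0029] yaw 161.7 cost 0.003 area obs/mod [('top', 342, 399), ('scene', 564, 642)] reach 0.645
highlighter xyz [ 0.4384  0.1822 -0.0029] yaw 169.9 cost 0.008 area obs/mod [('top', 308, 328), ('scene', 343, 388)] reach 0.475
large xyz [ 0.4143 -0.3077 -0.0034] yaw 151.6 cost 0.13 area obs/mod [('top', 86, 92), ('scene', 138, 155)] reach 0.516
small xyz [ 0.4647 -0.0437 -0.0024] yaw 37.5 cost 0.148 area obs/mod [('top', 65, 63), ('scene', 88, 86)] reach 0.467
battery xyz [ 0.4534 -0.2162 -0.0075] yaw 79.3 cost 1.133 area obs/mod [('top', 83, 125), ('scene', 170, 148)] reach 0.502
pen xyz [ 0.5916  0.2164 -0.0018] yaw 14.3 cost 0.002 area obs/mod [('top', 2985, 3055), ('scene', 2017, 1979)] reach 0.63
clip xyz [ 0.6408 -0.001  -0.0015] yaw 101.9 cost 0.0 area obs/mod [('top', 1754, 1806), ('scene', 1306, 1276)] reach 0.641
dish xyz [ 6.036e-01 -2.410e-01 -6.000e-04] yaw 132.3 cost 0.021 area obs/mod [('top', 1273, 1361), ('scene', 1196, 1196)] reach 0.65
eraser xyz [ 0.4448  0.0475 -0.0015] yaw 56.900000000000006 cost 1.179 area obs/mod [('top', 113, 139), ('scene', 160, 160)] reach 0.447
tape xyz [ 0.4235 -0.1433  0.0092] yaw 7.900000000000006 cost 7.099 area obs/mod [('top', 56, 401), ('scene', 235, 502)] reach 0.447
orange xyz [ 0.518  -0.1066 -0.0019] yaw 24.7 cost 0.1 area obs/mod [('top', 112, 121), ('scene', 169, 134)] reach 0.529
teal xyz [ 0.3771 -0.0253 -0.0022] yaw 88.3 cost 0.101 area obs/mod [('top', 110, 126), ('scene', 162, 147)] reach 0.378
```

```bash
cat > plan.py <<'E'
import numpy as np, json, os, sys
from scipy.spatial.transform import Rotation as R
def tool_angle(q):
    y=R.from_quat(q,scalar_first=True).apply([0,1,0]); return np.degrees(np.arctan2(y[1],y[0]))
def plan(wps,claw,start=None,step=.0185,fine=3,pad=True,tail=0):
    """wps: [(x,y,z,ang or None)], straight tool-down moves; prints the rows for jog_arm"""
    from station import get_obs
    o=get_obs(); p=o["eef_pos"].copy(); a=tool_angle(o["tool_rot"])
    if start is not None: p,a=np.array(start[:3]),start[3]
    rows=[]
    for k,w in enumerate(wps):
        T=np.array(w[:3]); ta=a if w[3] is None else w[3]
        da=(ta-a+90)%180-90; ta=a+da
        n=int(max(np.ceil(np.linalg.norm(T-p)/step),np.ceil(abs(da)/3.8),1))
        p0,a0=p.copy(),a
        last=k==len(wps)-1
        for i in range(1,n+1):
            g=p0+(T-p0)*i/n; ga=a0+da*i/n
            d=2 if (last and i>n-fine) or n<=3 else 1
            c,s=np.cos(np.radians(a)),np.sin(np.radians(a)) # tool y=(c,s), tool x=(-s... ) with z down: x = y cross z
            X=np.cross([c,s,0],[0,0,-1]); E=g-p
            u=np.clip(np.round([E@X/.02,E@[c,s,0]/.02,-E[2]/.02],d),-1,1)
            rz=np.clip(np.round(-(ga-a)/4,d),-1,1)
            rows.append([*u,0,0,rz,claw]); p=p+.02*(u[0]*X+u[1]*np.array([c,s,0])+u[2]*np.array([0,0,-1])); a-=4*rz
    rows+=[[0,0,0,0,0,0,claw]]*tail
    while pad and len(rows)%8: rows.append([0,0,0,0,0,0,claw])
    for i in range(0,len(rows),8):
        print("["+", ".join(",".join(f"{v:g}" for v in (np.array(r)+0.)) for r in rows[i:i+8])+"]")
    print(len(rows),"rows; end",p.round(4),round(a,1))
def st():
    from station import get_obs
    o=get_obs(); print("t",round(o["t"],2),"p",o["eef_pos"].round(4),"ang",round(tool_angle(o["tool_rot"]),1),"quat",o["tool_rot"].round(4),"F",o["contact_force"].round(1),"w",round(o["gripper_width"],3),"gf",round(o["grasp_force"],1),"q",o["q"].round(2))
E
python3 - <<'E'
from h import *
P=tri([[354.5,241.8],[341.4,253.5]],[[367.6,219.4],[364.4,237]]);print(P.round(4)); d=P[0]-P[1]; print(P.mean(0).round(4),np.linalg.norm(d),np.degrees(np.arctan2(d[1],d[0]))-90)
from plan import *
plan([(.53,.25,.16,40),(.55,-.1,.14,10),(.4856,-.4247,.10,-18.3)],0.5)
E
```

```text
[[ 0.4698 -0.2215  0.0068]
 [ 0.4222 -0.212   0.0078]]
[ 0.446  -0.2167  0.0073] 0.04858747995154672 -101.37463586889015
[-0.7,-0.5,0.1,0,0,0.3,0.5, -0.8,-0.4,0.2,0,0,0.3,0.5, -0.8,-0.5,0.1,0,0,0.2,0.5, -0.7,-0.4,0.1,0,0,0.3,0.5, -0.8,-0.4,0.1,0,0,0.3,0.5, -0.8,-0.4,0.2,0,0,0.3,0.5, -0.8,-0.4,0.1,0,0,0.2,0.5, -0.8,-0.4,0.1,0,0,0.3,0.5]
[-0.8,-0.3,0.1,0,0,0.3,0.5, -0.8,-0.3,0.2,0,0,0.3,0.5, -0.9,-0.4,0.1,0,0,0.2,0.5, -0.8,-0.3,0.1,0,0,0.3,0.5, -0.8,-0.3,0.1,0,0,0.3,0.5, -0.9,-0.2,0.2,0,0,0.3,0.5, -0.8,-0.3,0.1,0,0,0.2,0.5, -0.9,-0.2,0.1,0,0,0.3,0.5]
[-0.8,-0.2,0.1,0,0,0.3,0.5, -0.9,-0.2,0.2,0,0,0.3,0.5, -0.8,-0.2,0.1,0,0,0.2,0.5, -0.9,-0.2,0.1,0,0,0.3,0.5, -0.9,-0.2,0.1,0,0,0.3,0.5, -0.9,-0.1,0.2,0,0,0.3,0.5, -0.8,-0.1,0.1,0,0,0.2,0.5, -0.9,-0.1,0.1,0,0,0.3,0.5]
[-0.9,-0.1,0.1,0,0,0.3,0.5, -0.9,-0.1,0.2,0,0,0.3,0.5, -0.8,-0.1,0.1,0,0,0.2,0.5, -0.9,0,0.1,0,0,0.3,0.5, -0.7,-0.5,0.1,0,0,0.4,0.5, -0.7,-0.5,0,0,0,0.4,0.5, -0.8,-0.5,0.1,0,0,0.3,0.5, -0.7,-0.5,0,0,0,0.4,0.5]
[-0.8,-0.4,0.1,0,0,0.4,0.5, -0.7,-0.5,0,0,0,0.4,0.5, -0.8,-0.4,0.1,0,0,0.3,0.5, -0.8,-0.3,0,0,0,0.4,0.5, -0.8,-0.4,0.1
[... 241 characters left out ...]
4,0.5, -0.9,-0.2,0.1,0,0,0.3,0.5, -0.8,-0.1,0,0,0,0.4,0.5]
[-0.8,-0.3,0.1,0,0,0.4,0.5, -0.8,-0.3,0.1,0,0,0.3,0.5, -0.9,-0.3,0.1,0,0,0.4,0.5, -0.8,-0.2,0.1,0,0,0.4,0.5, -0.8,-0.3,0.1,0,0,0.4,0.5, -0.9,-0.2,0.1,0,0,0.3,0.5, -0.8,-0.2,0.1,0,0,0.4,0.5, -0.9,-0.1,0.2,0,0,0.4,0.5]
[-0.9,-0.2,0.1,0,0,0.4,0.5, -0.8,-0.1,0.1,0,0,0.3,0.5, -0.9,-0.1,0.1,0,0,0.4,0.5, -0.9,0,0.1,0,0,0.4,0.5, -0.8,-0.1,0.1,0,0,0.3,0.5, -0.9,0,0.1,0,0,0.4,0.5, -0.9,0,0.1,0,0,0.4,0.5, -0.9,0,0.1,0,0,0.4,0.5]
[-0.83,0.03,0.11,0,0,0.33,0.5, -0.87,0.06,0.11,0,0,0.38,0.5, -0.87,0.09,0.1,0,0,0.37,0.5, 0,0,0,0,0,0,0.5, 0,0,0,0,0,0,0.5, 0,0,0,0,0,0,0.5, 0,0,0,0,0,0,0.5, 0,0,0,0,0,0,0.5]
72 rows; end [ 0.4857 -0.4246  0.1   ] -18.3
```

jog_arm(
  moves=[-0.7,-0.5,0.1,0,0,0.3,0.5,-0.8,-0.4,0.2,0,0,0.3,0.5,-0.8,-0.5,0.1,0,0,0.2,0.5,-0.7,-0.4,0.1,0,0,0.3,0.5,-0.8,-0.4,0.1,0,0,0.3,0.5,-0.8,-0.4,0.2,0,0,0.3,0.5,-0.8,-0.4,0.1,0,0,0.2,0.5,-0.8,-0.4,0.1,0,0,0.3,0.5],
  grip_force=40,
)

```text
t: 0.77
eef_pos: [0.3104, 0.5246, 0.2109]
tool_rot: [-0.0, 0.243, 0.97, -0.0]
contact_force: [0.5, -0.6, -0.3]
gripper_width: 0.501
grasp_force: 0.0
```

jog_arm(
  moves=[-0.8,-0.3,0.1,0,0,0.3,0.5,-0.8,-0.3,0.2,0,0,0.3,0.5,-0.9,-0.4,0.1,0,0,0.2,0.5,-0.8,-0.3,0.1,0,0,0.3,0.5,-0.8,-0.3,0.1,0,0,0.3,0.5,-0.9,-0.2,0.2,0,0,0.3,0.5,-0.8,-0.3,0.1,0,0,0.2,0.5,-0.9,-0.2,0.1,0,0,0.3,0.5],
)

```text
t: 1.43
eef_pos: [0.3994, 0.4149, 0.1909]
tool_rot: [-0.0, 0.316, 0.949, -0.0]
contact_force: [0.0, -0.6, -0.3]
gripper_width: 0.498
grasp_force: 0.0
```

jog_arm(
  moves=[-0.8,-0.2,0.1,0,0,0.3,0.5,-0.9,-0.2,0.2,0,0,0.3,0.5,-0.8,-0.2,0.1,0,0,0.2,0.5,-0.9,-0.2,0.1,0,0,0.3,0.5,-0.9,-0.2,0.1,0,0,0.3,0.5,-0.9,-0.1,0.2,0,0,0.3,0.5,-0.8,-0.1,0.1,0,0,0.2,0.5,-0.9,-0.1,0.1,0,0,0.3,0.5],
)

```text
t: 2.1
eef_pos: [0.4873, 0.3053, 0.1711]
tool_rot: [-0.0, 0.388, 0.922, 0.0]
contact_force: [-0.3, 0.9, 0.6]
gripper_width: 0.5
grasp_force: 0.0
```

jog_arm(
  moves=[-0.9,-0.1,0.1,0,0,0.3,0.5,-0.9,-0.1,0.2,0,0,0.3,0.5,-0.8,-0.1,0.1,0,0,0.2,0.5,-0.9,0,0.1,0,0,0.3,0.5,-0.7,-0.5,0.1,0,0,0.4,0.5,-0.7,-0.5,0,0,0,0.4,0.5,-0.8,-0.5,0.1,0,0,0.3,0.5,-0.7,-0.5,0,0,0,0.4,0.5],
)

```text
t: 2.77
eef_pos: [0.533, 0.1783, 0.157]
tool_rot: [-0.0, 0.47, 0.882, -0.0]
contact_force: [-0.3, -0.9, 0.2]
gripper_width: 0.498
grasp_force: 0.0
```

jog_arm(
  moves=[-0.8,-0.4,0.1,0,0,0.4,0.5,-0.7,-0.5,0,0,0,0.4,0.5,-0.8,-0.4,0.1,0,0,0.3,0.5,-0.8,-0.3,0,0,0,0.4,0.5,-0.8,-0.4,0.1,0,0,0.4,0.5,-0.8,-0.4,0,0,0,0.4,0.5,-0.8,-0.3,0.1,0,0,0.3,0.5,-0.8,-0.3,0,0,0,0.4,0.5],
)

```text
t: 3.43
eef_pos: [0.5413, 0.0393, 0.149]
tool_rot: [-0.0, 0.56, 0.828, -0.0]
contact_force: [-0.6, 0.3, -0.7]
gripper_width: 0.502
grasp_force: 0.0
```

jog_arm(
  moves=[-0.9,-0.3,0.1,0,0,0.4,0.5,-0.8,-0.2,0,0,0,0.4,0.5,-0.8,-0.3,0.1,0,0,0.3,0.5,-0.9,-0.2,0,0,0,0.4,0.5,-0.8,-0.2,0.1,0,0,0.4,0.5,-0.9,-0.1,0,0,0,0.4,0.5,-0.9,-0.2,0.1,0,0,0.3,0.5,-0.8,-0.1,0,0,0,0.4,0.5],
)

```text
t: 4.1
eef_pos: [0.5497, -0.1006, 0.141]
tool_rot: [-0.0, 0.644, 0.765, -0.0]
contact_force: [0.8, -1.3, 1.0]
gripper_width: 0.5
grasp_force: 0.0
```

jog_arm(
  moves=[-0.8,-0.3,0.1,0,0,0.4,0.5,-0.8,-0.3,0.1,0,0,0.3,0.5,-0.9,-0.3,0.1,0,0,0.4,0.5,-0.8,-0.2,0.1,0,0,0.4,0.5,-0.8,-0.3,0.1,0,0,0.4,0.5,-0.9,-0.2,0.1,0,0,0.3,0.5,-0.8,-0.2,0.1,0,0,0.4,0.5,-0.9,-0.1,0.2,0,0,0.4,0.5],
)

```text
t: 4.77
eef_pos: [0.5228, -0.2368, 0.1233]
tool_rot: [-0.0, 0.72, 0.694, 0.0]
contact_force: [0.1, 0.0, -0.6]
gripper_width: 0.496
grasp_force: 0.0
```

jog_arm(
  moves=[-0.9,-0.2,0.1,0,0,0.4,0.5,-0.8,-0.1,0.1,0,0,0.3,0.5,-0.9,-0.1,0.1,0,0,0.4,0.5,-0.9,0,0.1,0,0,0.4,0.5,-0.8,-0.1,0.1,0,0,0.3,0.5,-0.9,0,0.1,0,0,0.4,0.5,-0.9,0,0.1,0,0,0.4,0.5,-0.9,0,0.1,0,0,0.4,0.5],
)

```text
t: 5.43
eef_pos: [0.4954, -0.3749, 0.107]
tool_rot: [-0.0, 0.789, 0.615, 0.0]
contact_force: [-0.6, -0.7, 0.3]
gripper_width: 0.501
grasp_force: 0.0
```

jog_arm(
  moves=[-0.83,0.03,0.11,0,0,0.33,0.5,-0.87,0.06,0.11,0,0,0.38,0.5,-0.87,0.09,0.1,0,0,0.37,0.5,0,0,0,0,0,0,0.5,0,0,0,0,0,0,0.5,0,0,0,0,0,0,0.5,0,0,0,0,0,0,0.5,0,0,0,0,0,0,0.5],
)

```text
t: 6.1
eef_pos: [0.4864, -0.4229, 0.1009]
tool_rot: [-0.0, 0.81, 0.586, 0.0]
contact_force: [0.8, -0.6, -0.0]
gripper_width: 0.498
grasp_force: 0.0
```

```bash
python3 - <<'E'
from plan import *
st()
plan([(.4856,-.4247,.006,-18.3)],0.5,tail=3)
E
```

```text
t 6.1 p [ 0.4864 -0.4229  0.1009] ang -18.2 quat [-3.000e-04  8.101e-01  5.863e-01  4.000e-04] F [ 0.8 -0.6 -0. ] w 0.498 gf 0.0 q [ 0.23  0.63  0.55  1.77 -0.42  0.86  0.65]
[0,0,0.8,0,0,0,0.5, 0,0,0.8,0,0,0,0.5, 0,0,0.8,0,0,0,0.5, -0.06,-0.01,0.76,0,0,0.01,0.5, -0.02,0,0.79,0,0,0.01,0.5, -0.02,0,0.79,0,0,0,0.5, 0,0,0,0,0,0,0.5, 0,0,0,0,0,0,0.5]
[0,0,0,0,0,0,0.5, 0,0,0,0,0,0,0.5, 0,0,0,0,0,0,0.5, 0,0,0,0,0,0,0.5, 0,0,0,0,0,0,0.5, 0,0,0,0,0,0,0.5, 0,0,0,0,0,0,0.5, 0,0,0,0,0,0,0.5]
16 rows; end [ 0.4856 -0.4248  0.0061] -18.3
```

jog_arm(
  moves=[0,0,0.8,0,0,0,0.5,0,0,0.8,0,0,0,0.5,0,0,0.8,0,0,0,0.5,-0.06,0,0.76,0,0,0,0.5,0,0,0.8,0,0,0,0.5,0,0,0.8,0,0,0,0.5,0,0,0,0,0,0,0.5,0,0,0,0,0,0,0.5],
)

```text
t: 6.77
eef_pos: [0.4851, -0.4246, 0.005]
tool_rot: [-0.001, 0.81, 0.586, -0.0]
contact_force: [0.2, 0.2, -0.1]
gripper_width: 0.502
grasp_force: 0.0
```

jog_arm(
  moves=[0,0,0,0,0,0,0,0,0,0,0,0,0,0,0,0,0,0,0,0,0,0,0,0,0,0,0,0,0,0,0,0,0,0,0,0,0,0,0,0,0,0,0,0,0,0,0,0,0,0,0,0,0,0,0,0],
)

```text
t: 7.43
eef_pos: [0.4862, -0.4259, 0.007]
tool_rot: [0.001, 0.811, 0.586, 0.0]
contact_force: [0.4, 0.6, 6.4]
gripper_width: 0.179
grasp_force: 41.0
```

```bash
python3 - <<'E'
from plan import *
import cv2
from station import read_camera
st()
c=read_camera("scene")["color"]; cv2.imwrite("pics/m1.png",cv2.resize(c[80:320,300:640],None,fx=2,fy=2,interpolation=cv2.INTER_CUBIC))
o=get_obs() if 0 else None
plan([(.4856,-.4247,.10,-18.3),(.6,0,.10,0),(.6197,.2236,.06,14.3)],0)
E
```

```text
t 7.43 p [ 0.4862 -0.4259  0.007 ] ang -18.3 quat [1.000e-03 8.106e-01 5.856e-01 4.000e-04] F [0.4 0.6 6.4] w 0.179 gf 41.0 q [ 0.29  0.75  0.47  1.8  -0.49  0.71  0.71]
[0,0,-0.8,0,0,0,0, 0,0,-0.7,0,0,0,0, 0,0,-0.8,0,0,0,0, 0,0,-0.8,0,0,0,0, 0,0,-0.8,0,0,0,0, 0,0,-0.7,0,0,0,0, 0.9,-0.1,0,0,0,-0.2,0, 0.9,0,0,0,0,-0.2,0]
[1,0,0,0,0,-0.2,0, 0.9,0,0,0,0,-0.2,0, 0.9,0,0,0,0,-0.2,0, 0.9,0,0,0,0,-0.1,0, 0.9,0,0,0,0,-0.2,0, 0.9,0,0,0,0,-0.2,0, 1,0.1,0,0,0,-0.2,0, 0.9,0,0,0,0,-0.2,0]
[0.9,0.1,0,0,0,-0.2,0, 0.9,0.1,0,0,0,-0.2,0, 0.9,0.1,0,0,0,-0.2,0, 0.9,0.1,0,0,0,-0.2,0, 0.9,0.1,0,0,0,-0.2,0, 1,0.1,0,0,0,-0.2,0, 0.9,0.2,0,0,0,-0.1,0, 0.9,0.1,0,0,0,-0.2,0]
[0.9,0.2,0,0,0,-0.2,0, 0.9,0.2,0,0,0,-0.2,0, 0.9,0.1,0,0,0,-0.2,0, 0.9,0.2,0,0,0,-0.2,0, 0.9,0.3,0,0,0,-0.2,0, 0.9,0.2,0,0,0,-0.2,0, 0.9,0.1,0.2,0,0,-0.3,0, 0.8,0.1,0.1,0,0,-0.2,0]
[0.9,0.1,0.2,0,0,-0.3,0, 0.8,0.1,0.1,0,0,-0.3,0, 0.9,0.1,0.2,0,0,-0.3,0, 0.8,0.2,0.1,0,0,-0.2,0, 0.9,0.2,0.2,0,0,-0.3,0, 0.8,0.2,0.1,0,0,-0.3,0, 0.8,0.2,0.2,0,0,-0.3,0, 0.9,0.2,0.1,0,0,-0.2,0]
[0.79,0.22,0.15,0,0,-0.3,0, 0.82,0.25,0.15,0,0,-0.28,0, 0.82,0.27,0.15,0,0,-0.27,0, 0,0,0,0,0,0,0, 0,0,0,0,0,0,0, 0,0,0,0,0,0,0, 0,0,0,0,0,0,0, 0,0,0,0,0,0,0]
48 rows; end [0.6197 0.2237 0.06  ] 14.3
```

View pics/m1.png

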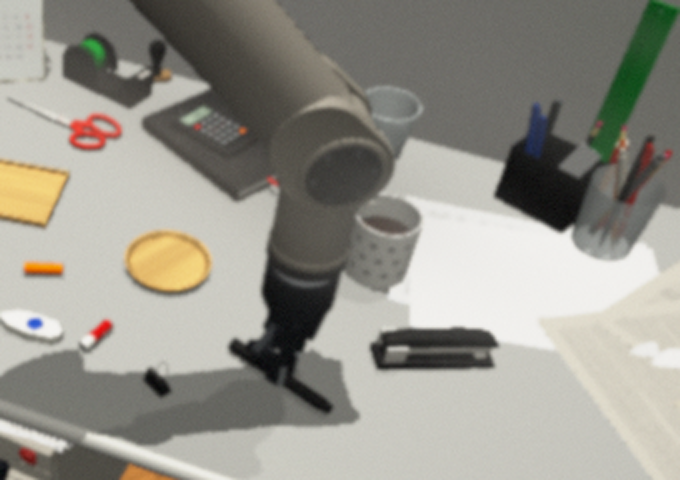

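The picture shows the marker held near its middle, with ends at (235,347) and (330,408) and the fingers at about (280,365). Width 0.179 corresponds to about 15–17 mm, so this is a good grasp.

jog_arm(
  moves=[0,0,-0.8,0,0,0,0,0,0,-0.7,0,0,0,0,0,0,-0.8,0,0,0,0,0,0,-0.8,0,0,0,0,0,0,-0.8,0,0,0,0,0,0,-0.7,0,0,0,0,0.9,-0.1,0,0,0,-0.2,0,0.9,0,0,0,0,-0.2,0],
)

```text
t: 8.15
eef_pos: [0.4943, -0.3919, 0.0997]
tool_rot: [0.002, 0.803, 0.596, 0.0]
contact_force: [0.5, -0.1, -0.9]
gripper_width: 0.18
grasp_force: 40.2
```

jog_arm(
  moves=[1,0,0,0,0,-0.2,0,0.9,0,0,0,0,-0.2,0,0.9,0,0,0,0,-0.2,0,0.9,0,0,0,0,-0.1,0,0.9,0,0,0,0,-0.2,0,0.9,0,0,0,0,-0.2,0,1,0.1,0,0,0,-0.2,0,0.9,0,0,0,0,-0.2,0],
)

```text
t: 8.82
eef_pos: [0.5333, -0.2463, 0.0984]
tool_rot: [0.0, 0.77, 0.638, 0.0]
contact_force: [0.3, -0.5, -0.2]
gripper_width: 0.175
grasp_force: 40.2
```

jog_arm(
  moves=[0.9,0.1,0,0,0,-0.2,0,0.9,0.1,0,0,0,-0.2,0,0.9,0.1,0,0,0,-0.2,0,0.9,0.1,0,0,0,-0.2,0,0.9,0.1,0,0,0,-0.2,0,1,0.1,0,0,0,-0.2,0,0.9,0.2,0,0,0,-0.1,0,0.9,0.1,0,0,0,-0.2,0],
)

```text
t: 9.48
eef_pos: [0.5712, -0.1042, 0.0984]
tool_rot: [0.0, 0.735, 0.678, 0.0]
contact_force: [0.6, 0.3, -0.6]
gripper_width: 0.175
grasp_force: 40.2
```

jog_arm(
  moves=[0.9,0.2,0,0,0,-0.2,0,0.9,0.2,0,0,0,-0.2,0,0.9,0.1,0,0,0,-0.2,0,0.9,0.2,0,0,0,-0.2,0,0.9,0.3,0,0,0,-0.2,0,0.9,0.2,0,0,0,-0.2,0,0.9,0.1,0.2,0,0,-0.3,0,0.8,0.1,0.1,0,0,-0.2,0],
)

```text
t: 10.15
eef_pos: [0.6034, 0.0376, 0.0914]
tool_rot: [-0.0, 0.693, 0.721, 0.0]
contact_force: [0.1, 0.9, -1.2]
gripper_width: 0.179
grasp_force: 40.2
```

jog_arm(
  moves=[0.9,0.1,0.2,0,0,-0.3,0,0.8,0.1,0.1,0,0,-0.3,0,0.9,0.1,0.2,0,0,-0.3,0,0.8,0.2,0.1,0,0,-0.2,0,0.9,0.2,0.2,0,0,-0.3,0,0.8,0.2,0.1,0,0,-0.3,0,0.8,0.2,0.2,0,0,-0.3,0,0.9,0.2,0.1,0,0,-0.2,0],
)

```text
t: 10.82
eef_pos: [0.6147, 0.1748, 0.0671]
tool_rot: [0.0, 0.636, 0.771, -0.0]
contact_force: [-0.2, 0.2, 0.5]
gripper_width: 0.178
grasp_force: 40.2
```

jog_arm(
  moves=[0.79,0.22,0.15,0,0,-0.3,0,0.82,0.25,0.15,0,0,-0.28,0,0.82,0.27,0.15,0,0,-0.27,0,0,0,0,0,0,0,0,0,0,0,0,0,0,0,0,0,0,0,0,0,0,0,0,0,0,0,0,0,0,0,0,0,0,0,0],
)

```text
t: 11.48
eef_pos: [0.6192, 0.2229, 0.0589]
tool_rot: [0.0, 0.614, 0.789, -0.0]
contact_force: [0.7, -0.6, 0.2]
gripper_width: 0.179
grasp_force: 40.2
```

```bash
python3 - <<'E'
from plan import *
import cv2
from station import read_camera
st()
for n in("top","scene"):
    c=read_camera(n)["color"]; cv2.imwrite(n+"1_raw.png",c)
c1=cv2.imread("top1_raw.png")[90:260,130:330]; c2=cv2.imread("scene1_raw.png")[80:250,170:370]
cv2.imwrite("pics/m2.png",cv2.resize(np.hstack([c1,c2]),None,fx=2,fy=2,interpolation=cv2.INTER_CUBIC))
plan([(.6197,.2236,.012,14.3)],0)
E
```

```text
t 11.48 p [0.6192 0.2229 0.0589] ang 14.2 quat [ 3.000e-04  6.144e-01  7.890e-01 -1.000e-04] F [ 0.7 -0.6  0.2] w 0.179 gf 40.2 q [-0.7   0.67  0.38  1.74 -0.33  0.79  0.08]
[0,0.01,0.78,0,0,-0.01,0, 0,0.01,0.78,0,0,0,0, 0,0.01,0.79,0,0,-0.01,0, 0,0,0,0,0,0,0, 0,0,0,0,0,0,0, 0,0,0,0,0,0,0, 0,0,0,0,0,0,0, 0,0,0,0,0,0,0]
8 rows; end [0.6197 0.2236 0.0119] 14.3
```

View pics/m2.png

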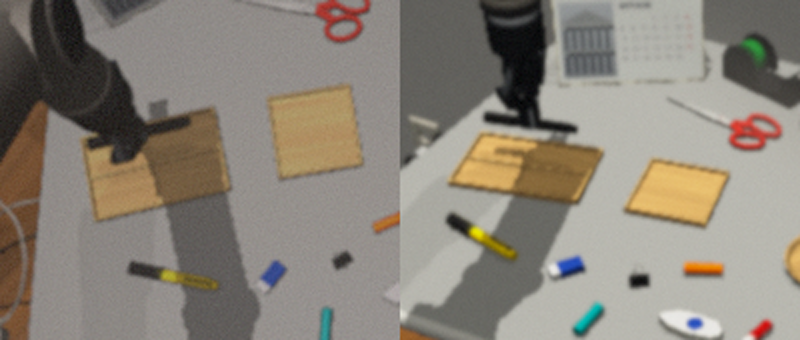

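The marker hangs over the far bay, aligned with it: ends at (88,145) and (190,122) in the top half. Lowering and releasing.

jog_arm(
  moves=[0,0,0.8,0,0,0,0,0,0,0.8,0,0,0,0,0,0,0.6,0,0,0,0,0,0,0.16,0,0,0,0,0,0,0,0,0,0,0,0,0,0,0,0,0,0,0,0,0,0,0,0,0,0,0,0,0,0,0,0],
)

```text
t: 12.25
eef_pos: [0.619, 0.2243, 0.0116]
tool_rot: [0.0, 0.614, 0.79, 0.0]
contact_force: [0.1, 0.1, 0.3]
gripper_width: 0.172
grasp_force: 40.2
```

jog_arm(
  moves=[0,0,0,0,0,0,0.29,0,0,0,0,0,0,0.29,0,0,0,0,0,0,0.29,0,0,0,0,0,0,0.29,0,0,-0.7,0,0,0,0.29,0,0,-1,0,0,0,0.5,0,0,-1,0,0,0,0.5,0,0,-1,0,0,0,0.5],
)

```text
t: 12.92
eef_pos: [0.619, 0.2243, 0.0873]
tool_rot: [0.0, 0.614, 0.79, 0.0]
contact_force: [1.0, -0.4, 0.6]
gripper_width: 0.501
grasp_force: 0.0
```

```bash
python3 - <<'E'
from plan import *
st()
plan([(.4384,.1822,.07,-10.1),(.4384,.1822,.006,-10.1)],0.5)
E
```

```text
t 12.92 p [0.619  0.2243 0.0873] ang 14.3 quat [1.000e-04 6.137e-01 7.895e-01 1.000e-04] F [ 1.  -0.4  0.6] w 0.501 gf 0.0 q [-0.72  0.63  0.39  1.73 -0.31  0.84  0.06]
[0,-0.8,0.1,0,0,0.6,0.5, 0,-0.9,0.1,0,0,0.5,0.5, 0,-0.8,0,0,0,0.6,0.5, -0.1,-0.9,0.1,0,0,0.5,0.5, -0.1,-0.8,0.1,0,0,0.6,0.5, -0.2,-0.8,0.1,0,0,0.5,0.5, -0.2,-0.9,0.1,0,0,0.6,0.5, -0.2,-0.8,0,0,0,0.5,0.5]
[-0.2,-0.8,0.1,0,0,0.6,0.5, -0.3,-0.8,0.1,0,0,0.5,0.5, -0.3,-0.8,0.1,0,0,0.6,0.5, 0,0,0.8,0,0,0,0.5, 0.01,0.02,0.78,0,0,0,0.5, 0,0,0.79,0,0,0,0.5, 0.01,0.01,0.8,0,0,0,0.5, 0,0,0,0,0,0,0.5]
16 rows; end [0.4383 0.1822 0.0059] -10.1
```

jog_arm(
  moves=[0,-0.8,0.1,0,0,0.6,0.5,0,-0.9,0.1,0,0,0.5,0.5,0,-0.8,0,0,0,0.6,0.5,-0.1,-0.9,0.1,0,0,0.5,0.5,-0.1,-0.8,0.1,0,0,0.6,0.5,-0.2,-0.8,0.1,0,0,0.5,0.5,-0.2,-0.9,0.1,0,0,0.6,0.5,-0.2,-0.8,0,0,0,0.5,0.5],
)

```text
t: 13.58
eef_pos: [0.486, 0.193, 0.0742]
tool_rot: [-0.0, 0.728, 0.686, 0.0]
contact_force: [-0.5, -0.4, 0.3]
gripper_width: 0.498
grasp_force: 0.0
```

jog_arm(
  moves=[-0.2,-0.8,0.1,0,0,0.6,0.5,-0.3,-0.8,0.1,0,0,0.5,0.5,-0.3,-0.8,0.1,0,0,0.6,0.5,0,0,0.8,0,0,0,0.5,0,0.02,0.78,0,0,0,0.5,0,0,0.8,0,0,0,0.5,0,0,0.8,0,0,0,0.5,0,0,0,0,0,0,0.5],
)

```text
t: 14.25
eef_pos: [0.437, 0.1817, 0.0028]
tool_rot: [-0.0, 0.767, 0.642, -0.001]
contact_force: [0.1, 0.4, 1.1]
gripper_width: 0.496
grasp_force: 0.0
```

jog_arm(
  moves=[0,0,0,0,0,0,0.5,0,0,0,0,0,0,0,0,0,0,0,0,0,0,0,0,0,0,0,0,0,0,0,0,0,0,0,0,0,0,0,0,0,0,0,0,0,0,0,0,0,0,0,0,0,0,0,0,0],
)

```text
t: 14.92
eef_pos: [0.4388, 0.1824, 0.0052]
tool_rot: [0.0, 0.767, 0.642, 0.001]
contact_force: [-0.6, -0.3, 5.6]
gripper_width: 0.184
grasp_force: 39.3
```

```bash
python3 - <<'E'
from plan import *
import cv2
from station import read_camera
st()
for n in("top","scene"):
    c=read_camera(n)["color"]; cv2.imwrite(n+"2_raw.png",c)
c1=cv2.imread("top2_raw.png")[120:280,150:310]; c2=cv2.imread("scene2_raw.png")[110:270,170:330]
cv2.imwrite("pics/m3.png",cv2.resize(np.hstack([c1,c2]),None,fx=2.5,fy=2.5,interpolation=cv2.INTER_CUBIC))
plan([(.4384,.1822,.07,-10.1),(.5635,.2092,.06,14.3),(.5635,.2092,.012,14.3)],0)
E
```

```text
t 14.92 p [0.4388 0.1824 0.0052] ang -10.1 quat [0.     0.7667 0.642  0.0011] F [-0.6 -0.3  5.6] w 0.184 gf 39.3 q [-0.85  0.55  0.4   2.2  -0.48  0.47 -0.24]
[0,0,-0.8,0,0,0,0, 0,0,-0.8,0,0,0,0, 0,0,-0.8,0,0,0,0, 0,0,-0.8,0,0,0,0, 0.3,0.8,0.1,0,0,-0.9,0, 0.3,0.9,0,0,0,-0.8,0, 0.3,0.9,0.1,0,0,-0.9,0, 0.2,0.9,0.1,0,0,-0.9,0]
[0.1,0.9,0,0,0,-0.9,0, 0.1,0.9,0.1,0,0,-0.8,0, 0,0.9,0.1,0,0,-0.9,0, 0,0,0.79,0,0,0,0, 0,0,0.78,0,0,0,0, 0,-0.01,0.79,0,0,0,0, 0,0,0,0,0,0,0, 0,0,0,0,0,0,0]
16 rows; end [0.5634 0.2092 0.012 ] 14.3
```

View pics/m3.png

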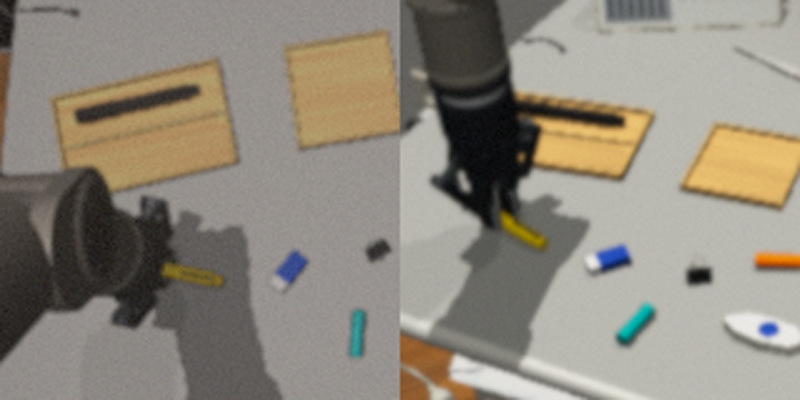

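The marker lies flat in the far bay, with ends at (77,116) and (198,92) on the left half. The highlighter is held, its visible end at (222,280).

jog_arm(
  moves=[0,0,-0.8,0,0,0,0,0,0,-0.8,0,0,0,0,0,0,-0.8,0,0,0,0,0,0,-0.8,0,0,0,0,0.3,0.8,0.1,0,0,-0.9,0,0.3,0.9,0,0,0,-0.8,0,0.3,0.9,0.1,0,0,-0.9,0,0.2,0.9,0.1,0,0,-0.9,0],
)

```text
t: 15.68
eef_pos: [0.5108, 0.1987, 0.063]
tool_rot: [0.0, 0.681, 0.732, 0.001]
contact_force: [0.4, 0.1, 0.3]
gripper_width: 0.187
grasp_force: 39.3
```

jog_arm(
  moves=[0.1,0.9,0,0,0,-0.9,0,0.1,0.9,0.1,0,0,-0.8,0,0,0.9,0.1,0,0,-0.9,0,0,0,0.8,0,0,0,0,0,0,0.8,0,0,0,0,0,0,0.7,0,0,0,0,0,0,0.1,0,0,0,0,0,0,0,0,0,0,0],
)

```text
t: 16.35
eef_pos: [0.5625, 0.2088, 0.0097]
tool_rot: [-0.0, 0.614, 0.79, -0.0]
contact_force: [-0.9, 0.0, -0.1]
gripper_width: 0.189
grasp_force: 39.3
```

jog_arm(
  moves=[0,0,0,0,0,0,0,0,0,0,0,0,0,0.29,0,0,0,0,0,0,0.29,0,0,0,0,0,0,0.29,0,0,-0.7,0,0,0,0.29,0,0,-1,0,0,0,0.5,0,0,-1,0,0,0,0.5,0,0,-1,0,0,0,0.5],
)

```text
t: 17.02
eef_pos: [0.5628, 0.2088, 0.0857]
tool_rot: [0.0, 0.614, 0.79, 0.0]
contact_force: [-0.2, -0.0, 0.2]
gripper_width: 0.501
grasp_force: 0.0
```

```bash
python3 - <<'E'
from plan import *
st()
plan([(.5,-.1,.09,0),(.4143,-.3077,.07,-28.4),(.4143,-.3077,.004,-28.4)],0.45)
E
```

```text
t 17.02 p [0.5628 0.2088 0.0857] ang 14.3 quat [1.000e-04 6.137e-01 7.895e-01 1.000e-04] F [-0.2 -0.   0.2] w 0.501 gf 0.0 q [-0.76  0.56  0.4   1.88 -0.3   0.76  0.06]
[-0.8,-0.4,0,0,0,0.2,0.45, -0.8,-0.4,0,0,0,0.2,0.45, -0.8,-0.3,0,0,0,0.2,0.45, -0.8,-0.4,0,0,0,0.2,0.45, -0.8,-0.3,-0.1,0,0,0.2,0.45, -0.8,-0.3,0,0,0,0.2,0.45, -0.8,-0.3,0,0,0,0.2,0.45, -0.8,-0.3,0,0,0,0.2,0.45]
[-0.9,-0.3,0,0,0,0.2,0.45, -0.8,-0.3,0,0,0,0.2,0.45, -0.8,-0.3,0,0,0,0.2,0.45, -0.9,-0.2,0,0,0,0.2,0.45, -0.8,-0.3,-0.1,0,0,0.2,0.45, -0.9,-0.2,0,0,0,0.2,0.45, -0.8,-0.2,0,0,0,0.2,0.45, -0.9,-0.2,0,0,0,0.2,0.45]
[-0.8,-0.2,0,0,0,0.2,0.45, -0.9,-0.2,0,0,0,0.2,0.45, -0.8,-0.3,0.1,0,0,0.5,0.45, -0.8,-0.3,0.1,0,0,0.6,0.45, -0.8,-0.3,0,0,0,0.5,0.45, -0.9,-0.2,0.1,0,0,0.6,0.45, -0.8,-0.2,0.1,0,0,0.5,0.45, -0.8,-0.2,0.1,0,0,0.6,0.45]
[-0.9,-0.1,0,0,0,0.5,0.45, -0.8,-0.2,0.1,0,0,0.6,0.45, -0.9,0,0.1,0,0,0.5,0.45, -0.9,-0.1,0.1,0,0,0.5,0.45, -0.8,0,0,0,0,0.6,0.45, -0.9,0,0.1,0,0,0.5,0.45, -0.8,0.1,0.1,0,0,0.6,0.45, 0,0,0.8,0,0,0,0.45]
[-0.02,0,0.84,0,0,-0.01,0.45, -0.01,0,0.82,0,0,-0.01,0.45, -0.01,-0.01,0.83,0,0,-0.01,0.45, 0,0,0,0,0,0,0.45, 0,0,0,0,0,0,0.45, 0,0,0,0,0,0,0.45, 0,0,0,0,0,0,0.45, 0,0,0,0,0,0,0.45]
40 rows; end [ 0.4142 -0.3076  0.0039] -28.4
```

jog_arm(
  moves=[-0.8,-0.4,0,0,0,0.2,0.45,-0.8,-0.4,0,0,0,0.2,0.45,-0.8,-0.3,0,0,0,0.2,0.45,-0.8,-0.4,0,0,0,0.2,0.45,-0.8,-0.3,-0.1,0,0,0.2,0.45,-0.8,-0.3,0,0,0,0.2,0.45,-0.8,-0.3,0,0,0,0.2,0.45,-0.8,-0.3,0,0,0,0.2,0.45],
)

```text
t: 17.68
eef_pos: [0.5349, 0.0706, 0.0857]
tool_rot: [-0.0, 0.658, 0.753, -0.0]
contact_force: [0.8, 0.6, 0.4]
gripper_width: 0.449
grasp_force: 0.0
```

jog_arm(
  moves=[-0.9,-0.3,0,0,0,0.2,0.45,-0.8,-0.3,0,0,0,0.2,0.45,-0.8,-0.3,0,0,0,0.2,0.45,-0.9,-0.2,0,0,0,0.2,0.45,-0.8,-0.3,-0.1,0,0,0.2,0.45,-0.9,-0.2,0,0,0,0.2,0.45,-0.8,-0.2,0,0,0,0.2,0.45,-0.9,-0.2,0,0,0,0.2,0.45],
)

```text
t: 18.35
eef_pos: [0.5071, -0.0678, 0.088]
tool_rot: [-0.0, 0.698, 0.716, 0.0]
contact_force: [-0.1, -0.2, 0.8]
gripper_width: 0.448
grasp_force: 0.0
```

jog_arm(
  moves=[-0.8,-0.2,0,0,0,0.2,0.45,-0.9,-0.2,0,0,0,0.2,0.45,-0.8,-0.3,0.1,0,0,0.5,0.45,-0.8,-0.3,0.1,0,0,0.6,0.45,-0.8,-0.3,0,0,0,0.5,0.45,-0.9,-0.2,0.1,0,0,0.6,0.45,-0.8,-0.2,0.1,0,0,0.5,0.45,-0.8,-0.2,0.1,0,0,0.6,0.45],
)

```text
t: 19.02
eef_pos: [0.4601, -0.1969, 0.0779]
tool_rot: [-0.0, 0.785, 0.619, 0.0]
contact_force: [0.1, -0.1, 1.3]
gripper_width: 0.447
grasp_force: 0.0
```

jog_arm(
  moves=[-0.9,-0.1,0,0,0,0.5,0.45,-0.8,-0.2,0.1,0,0,0.6,0.45,-0.9,0,0.1,0,0,0.5,0.45,-0.9,-0.1,0.1,0,0,0.5,0.45,-0.8,0,0,0,0,0.6,0.45,-0.9,0,0.1,0,0,0.5,0.45,-0.8,0.1,0.1,0,0,0.6,0.45,0,0,0,0,0,0,0.45],
)

```text
t: 19.68
eef_pos: [0.4125, -0.3105, 0.068]
tool_rot: [0.001, 0.861, 0.508, -0.001]
contact_force: [0.0, 0.1, -0.3]
gripper_width: 0.449
grasp_force: 0.0
```

```bash
python3 - <<'E'
from plan import *
import cv2
from station import read_camera
st()
for n in("top","scene"):
    c=read_camera(n)["color"]; cv2.imwrite(n+"3_raw.png",c)
c1=cv2.imread("top3_raw.png")[110:270,160:480]; c2=cv2.imread("scene3_raw.png")[130:290,190:510]
cv2.imwrite("pics/m4.png",cv2.resize(np.vstack([c1,c2]),None,fx=1.8,fy=1.8,interpolation=cv2.INTER_CUBIC))
plan([(.4143,-.3077,.0045,-28.4)],0.45)
E
```

```text
t 19.68 p [ 0.4125 -0.3105  0.068 ] ang -28.9 quat [ 7.000e-04  8.613e-01  5.080e-01 -8.000e-04] F [ 0.   0.1 -0.3] w 0.449 gf 0.0 q [ 0.06  0.51  0.6   2.09 -0.46  0.66  0.46]
[0,0,0.8,0,0,0,0.45, -0.01,0.01,0.78,0,0,-0.02,0.45, 0,0,0.79,0,0,-0.02,0.45, 0,0.01,0.79,0,0,-0.01,0.45, 0,0,0,0,0,0,0.45, 0,0,0,0,0,0,0.45, 0,0,0,0,0,0,0.45, 0,0,0,0,0,0,0.45]
8 rows; end [ 0.4144 -0.3077  0.0046] -28.4
```

View pics/m4.png

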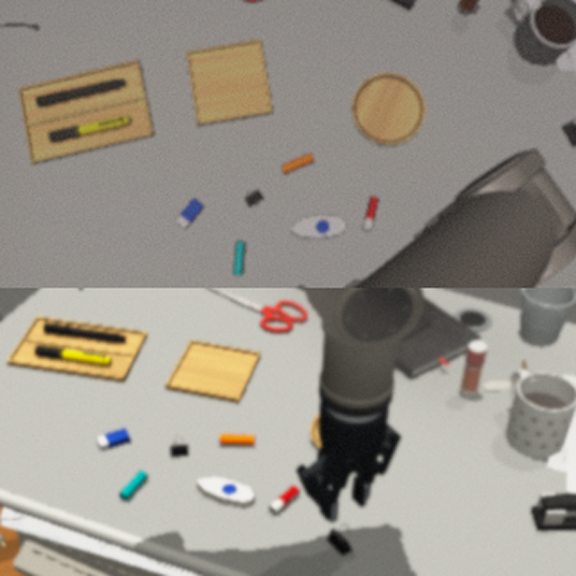

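Both pens lie in their bays: marker from (40,100) to (125,85), highlighter from (52,135) to (130,122). The gripper is over the large clip at (340,543).

jog_arm(
  moves=[0,0,0.8,0,0,0,0.45,0,0,0.8,0,0,0,0.45,0,0,0.8,0,0,0,0.45,0,0,0.75,0,0,0,0.45,0,0,0,0,0,0,0.45,0,0,0,0,0,0,0.45,0,0,0,0,0,0,0,0,0,0,0,0,0,0],
)

```text
t: 20.45
eef_pos: [0.4156, -0.307, 0.0058]
tool_rot: [0.001, 0.859, 0.511, 0.0]
contact_force: [0.1, 0.1, -0.2]
gripper_width: 0.175
grasp_force: 0.0
```

jog_arm(
  moves=[0,0,0,0,0,0,0,0,0,0,0,0,0,0,0,0,0,0,0,0,0,0,0,0,0,0,0,0,0,0,0,0,0,0,0,0,0,0,0,0,0,0,0,0,-0.5,0,0,0,0,0,0,-1,0,0,0,0],
)

```text
t: 21.12
eef_pos: [0.4137, -0.3061, 0.0344]
tool_rot: [-0.001, 0.859, 0.511, -0.001]
contact_force: [-0.1, -0.2, 0.7]
gripper_width: 0.122
grasp_force: 36.6
```

```bash
python3 - <<'E'
from plan import *
from h import *
st()
yaw=np.radians(11.9); d=np.array([-np.sin(yaw),np.cos(yaw)]); c=np.array([.6408,-.001])
A=c-.026*d; B=c+.026*d; print(A,B)
plan([(.4143,-.3077,.09,-28.4),(.53,-.15,.09,-10),(A[0],A[1],.06,11.9)],0)
E
```

```text
t 21.12 p [ 0.4137 -0.3061  0.0344] ang -28.5 quat [-0.0014  0.8594  0.5113 -0.0009] F [-0.1 -0.2  0.7] w 0.122 gf 36.6 q [ 0.09  0.57  0.54  2.11 -0.51  0.6   0.5 ]
[ 0.64616131 -0.02644123] [0.63543869 0.02444123]
[0,0,-0.7,0,0,0,0, 0,0,-0.7,0,0,0,0, 0,0,-0.7,0,0,0,0, -0.1,0.1,-0.7,0,0,0,0, 0.9,0.1,0,0,0,-0.4,0, 0.9,0.2,0,0,0,-0.4,0, 0.8,0.1,0,0,0,-0.5,0, 0.9,0.2,0,0,0,-0.4,0]
[0.9,0.2,0,0,0,-0.4,0, 0.8,0.3,0,0,0,-0.4,0, 0.9,0.3,0,0,0,-0.4,0, 0.8,0.2,0,0,0,-0.5,0, 0.9,0.4,0,0,0,-0.4,0, 0.8,0.3,0,0,0,-0.4,0, 0.8,0.4,0,0,0,-0.4,0, 0.7,0.5,0.2,0,0,-0.6,0]
[0.7,0.5,0.1,0,0,-0.5,0, 0.7,0.5,0.2,0,0,-0.6,0, 0.6,0.5,0.1,0,0,-0.5,0, 0.7,0.6,0.2,0,0,-0.6,0, 0.6,0.6,0.1,0,0,-0.5,0, 0.6,0.6,0.2,0,0,-0.6,0, 0.51,0.61,0.11,0,0,-0.5,0, 0.54,0.65,0.16,0,0,-0.55,0]
[0.51,0.68,0.15,0,0,-0.55,0, 0,0,0,0,0,0,0, 0,0,0,0,0,0,0, 0,0,0,0,0,0,0, 0,0,0,0,0,0,0, 0,0,0,0,0,0,0, 0,0,0,0,0,0,0, 0,0,0,0,0,0,0]
32 rows; end [ 0.6462 -0.0265  0.06  ] 11.9
```

jog_arm(
  moves=[0,0,-0.7,0,0,0,0,0,0,-0.7,0,0,0,0,0,0,-0.7,0,0,0,0,0,0,-0.7,0,0,0,0,0.9,0.1,0,0,0,-0.4,0,0.9,0.2,0,0,0,-0.4,0,0.8,0.1,0,0,0,-0.5,0,0.9,0.2,0,0,0,-0.4,0],
)

```text
t: 21.78
eef_pos: [0.4565, -0.2485, 0.0914]
tool_rot: [0.0, 0.827, 0.562, 0.0]
contact_force: [0.5, -0.1, -1.1]
gripper_width: 0.123
grasp_force: 36.6
```

jog_arm(
  moves=[0.9,0.2,0,0,0,-0.4,0,0.8,0.3,0,0,0,-0.4,0,0.9,0.3,0,0,0,-0.4,0,0.8,0.2,0,0,0,-0.5,0,0.9,0.4,0,0,0,-0.4,0,0.8,0.3,0,0,0,-0.4,0,0.8,0.4,0,0,0,-0.4,0,0.7,0.5,0.2,0,0,-0.6,0],
)

```text
t: 22.45
eef_pos: [0.5443, -0.1345, 0.0872]
tool_rot: [0.0, 0.752, 0.659, 0.0]
contact_force: [1.4, -0.4, 0.2]
gripper_width: 0.122
grasp_force: 36.6
```

jog_arm(
  moves=[0.7,0.5,0.1,0,0,-0.5,0,0.7,0.5,0.2,0,0,-0.6,0,0.6,0.5,0.1,0,0,-0.5,0,0.7,0.6,0.2,0,0,-0.6,0,0.6,0.6,0.1,0,0,-0.5,0,0.6,0.6,0.2,0,0,-0.6,0,0.5,0.6,0.1,0,0,-0.5,0,0.54,0.65,0.16,0,0,-0.55,0],
)

```text
t: 23.12
eef_pos: [0.6357, -0.0362, 0.0634]
tool_rot: [-0.0, 0.644, 0.765, -0.0]
contact_force: [-0.3, -0.5, -0.1]
gripper_width: 0.12
grasp_force: 36.6
```

jog_arm(
  moves=[0.51,0.68,0.15,0,0,-0.55,0,0,0,0,0,0,0,0,0,0,0,0,0,0,0,0,0,0,0,0,0,0,0,0,0,0,0,0,0,0,0,0,0,0,0,0,0,0,0,0,0,0,0,0,0,0,0,0,0,0],
)

```text
t: 23.78
eef_pos: [0.6462, -0.0253, 0.0609]
tool_rot: [0.0, 0.63, 0.776, -0.0]
contact_force: [0.2, -0.3, 0.3]
gripper_width: 0.123
grasp_force: 36.6
```

```bash
python3 - <<'E'
from plan import *
import cv2
from station import read_camera
st()
for n in("top","scene"):
    c=read_camera(n)["color"]; cv2.imwrite(n+"4_raw.png",c)
c1=cv2.imread("top4_raw.png")[90:210,230:350]; c2=cv2.imread("scene4_raw.png")[80:200,260:380]
cv2.imwrite("pics/m5.png",cv2.resize(np.hstack([c1,c2]),None,fx=3.3,fy=3.3,interpolation=cv2.INTER_CUBIC))
st()
E
```

```text
t 23.78 p [ 0.6462 -0.0253  0.0609] ang 11.9 quat [ 0.      0.6303  0.7763 -0.    ] F [ 0.2 -0.3  0.3] w 0.123 gf 36.6 q [-0.34  0.66  0.4   1.77 -0.34  0.78  0.44]
t 23.88 p [ 0.6464 -0.025   0.0608] ang 11.9 quat [0.     0.6302 0.7765 0.    ] F [-1.   0.8  0. ] w 0.124 gf 36.6 q [-0.34  0.66  0.4   1.77 -0.34  0.78  0.44]
```

View pics/m5.png

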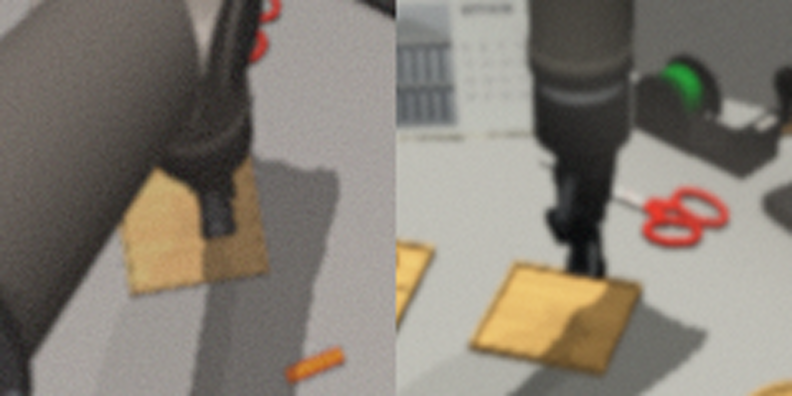

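The clip hangs below the fingertips over the right part of the square tray, (585,272) on the right half. Lowering gently.

jog_arm(
  moves=[0,0,0.8,0,0,0,0,0,0,0.8,0,0,0,0,0,0,0.5,0,0,0,0,0,0,0.2,0,0,0,0,0,0,0.1,0,0,0,0,0,0,0.05,0,0,0,0,0,0,0.05,0,0,0,0,0,0,0,0,0,0,0],
)

```text
t: 24.55
eef_pos: [0.6469, -0.0249, 0.0112]
tool_rot: [0.0, 0.63, 0.777, 0.0]
contact_force: [-0.4, -0.0, -0.0]
gripper_width: 0.121
grasp_force: 36.6
```

jog_arm(
  moves=[0,0,0.05,0,0,0,0,0,0,0.05,0,0,0,0,0,0,0,0,0,0,0,0,0,0,0,0,0,0,0,0,0,0,0,0,0.3,0,0,0,0,0,0,0.3,0,0,0,0,0,0,0.3,0,0,0,0,0,0,0.3],
)

```text
t: 25.22
eef_pos: [0.6464, -0.0248, 0.0086]
tool_rot: [-0.0, 0.63, 0.777, -0.0]
contact_force: [0.1, 0.1, 0.5]
gripper_width: 0.3
grasp_force: 0.0
```

jog_arm(
  moves=[0,0,-0.3,0,0,0,0.3,0,0,-0.6,0,0,0,0.3,0,0,-1,0,0,0,0.3,0,0,-1,0,0,0,0.3,0,0,-1,0,0,0,0.3,0,0,0,0,0,0,0.3,0,0,0,0,0,0,0.45,0,0,0,0,0,0,0.45],
)

```text
t: 25.88
eef_pos: [0.6462, -0.0246, 0.0869]
tool_rot: [-0.0, 0.63, 0.777, 0.0]
contact_force: [0.3, -0.2, 0.2]
gripper_width: 0.45
grasp_force: 0.0
```

```bash
python3 - <<'E'
from plan import *
import cv2
from station import read_camera
st()
plan([(.4647,-.0437,.065,37.5)],0.45)
E
```

```text
t 25.88 p [ 0.6462 -0.0246  0.0869] ang 11.9 quat [-1.000e-04  6.300e-01  7.766e-01  1.000e-04] F [ 0.3 -0.2  0.2] w 0.45 gf 0.0 q [-0.35  0.62  0.42  1.76 -0.33  0.83  0.42]
[0.1,-0.9,0.1,0,0,-0.6,0.45, 0.1,-0.9,0.1,0,0,-0.7,0.45, 0.2,-0.9,0.1,0,0,-0.6,0.45, 0.2,-0.9,0.1,0,0,-0.7,0.45, 0.3,-0.9,0.1,0,0,-0.6,0.45, 0.3,-0.8,0.2,0,0,-0.6,0.45, 0.3,-0.9,0.1,0,0,-0.7,0.45, 0.36,-0.82,0.08,0,0,-0.62,0.45]
[0.41,-0.82,0.11,0,0,-0.64,0.45, 0.44,-0.8,0.11,0,0,-0.64,0.45, 0,0,0,0,0,0,0.45, 0,0,0,0,0,0,0.45, 0,0,0,0,0,0,0.45, 0,0,0,0,0,0,0.45, 0,0,0,0,0,0,0.45, 0,0,0,0,0,0,0.45]
16 rows; end [ 0.4646 -0.0437  0.0649] 37.5
```

jog_arm(
  moves=[0.1,-0.9,0.1,0,0,-0.6,0.45,0.1,-0.9,0.1,0,0,-0.7,0.45,0.2,-0.9,0.1,0,0,-0.6,0.45,0.2,-0.9,0.1,0,0,-0.7,0.45,0.3,-0.9,0.1,0,0,-0.6,0.45,0.3,-0.8,0.2,0,0,-0.6,0.45,0.3,-0.9,0.1,0,0,-0.7,0.45,0.36,-0.82,0.08,0,0,-0.62,0.45],
)

```text
t: 26.55
eef_pos: [0.4992, -0.0402, 0.0681]
tool_rot: [-0.001, 0.481, 0.877, -0.001]
contact_force: [-0.7, -1.1, 0.3]
gripper_width: 0.451
grasp_force: 0.0
```

jog_arm(
  moves=[0.41,-0.82,0.11,0,0,-0.64,0.45,0.44,-0.8,0.11,0,0,-0.64,0.45,0,0,0,0,0,0,0.45,0,0,0,0,0,0,0.45,0,0,0,0,0,0,0.45,0,0,0,0,0,0,0.45,0,0,0,0,0,0,0.45,0,0,0,0,0,0,0.45],
)

```text
t: 27.22
eef_pos: [0.4655, -0.0438, 0.0647]
tool_rot: [0.0, 0.442, 0.897, 0.0]
contact_force: [-0.8, -0.1, 0.4]
gripper_width: 0.45
grasp_force: 0.0
```

```bash
python3 - <<'E'
from plan import *
import cv2
from station import read_camera
st()
for n in("top","scene"):
    c=read_camera(n)["color"]; cv2.imwrite(n+"5_raw.png",c)
c1=cv2.imread("top5_raw.png")[120:270,230:380]; c2=cv2.imread("scene5_raw.png")[130:280,220:370]
cv2.imwrite("pics/m6.png",cv2.resize(np.hstack([c1,c2]),None,fx=2.66,fy=2.66,interpolation=cv2.INTER_CUBIC))
plan([(.4647,-.0437,.0035,37.5)],0.45)
E
```

```text
t 27.22 p [ 0.4655 -0.0438  0.0647] ang 37.5 quat [2.000e-04 4.423e-01 8.969e-01 0.000e+00] F [-0.8 -0.1  0.4] w 0.45 gf 0.0 q [-0.29  0.4   0.3   2.19 -0.21  0.57  0.82]
[0,0,0.8,0,0,0,0.45, 0.01,-0.01,0.73,0,0,0,0.45, 0,0,0.76,0,0,0,0.45, 0.01,-0.01,0.77,0,0,0,0.45, 0,0,0,0,0,0,0.45, 0,0,0,0,0,0,0.45, 0,0,0,0,0,0,0.45, 0,0,0,0,0,0,0.45]
8 rows; end [ 0.4646 -0.0437  0.0035] 37.5
```

View pics/m6.png

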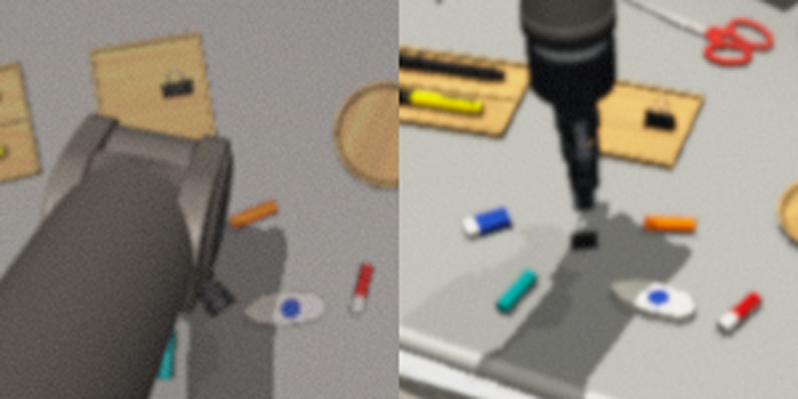

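The large clip stands upright in the tray, with its body at (660,121) and wires above it. The gripper is above the small clip at (584,240).

jog_arm(
  moves=[0,0,0.8,0,0,0,0.45,0,0,0.8,0,0,0,0.45,0,0,0.8,0,0,0,0.45,0,0,0.6,0,0,0,0.45,0,0,0.07,0,0,0,0.45,0,0,0,0,0,0,0.45,0,0,0,0,0,0,0,0,0,0,0,0,0,0],
)

```text
t: 27.98
eef_pos: [0.4655, -0.0439, 0.004]
tool_rot: [0.001, 0.442, 0.897, 0.0]
contact_force: [0.0, 0.3, -0.2]
gripper_width: 0.174
grasp_force: 0.1
```

jog_arm(
  moves=[0,0,0,0,0,0,0,0,0,0,0,0,0,0,0,0,0,0,0,0,0,0,0,0,0,0,0,0,0,0,0,0,0,0,0,0,0,0,0,0,0,0,0,0,-0.5,0,0,0,0,0,0,-1,0,0,0,0],
)

```text
t: 28.65
eef_pos: [0.4632, -0.0438, 0.0327]
tool_rot: [-0.002, 0.442, 0.897, -0.001]
contact_force: [0.5, -0.2, 0.0]
gripper_width: 0.132
grasp_force: 35.0
```

```bash
python3 - <<'E'
from plan import *
st()
plan([(.4647,-.0437,.08,37.5),(.6354,.0244,.06,20),(.6354,.0244,.012,20)],0)
E
```

```text
t 28.65 p [ 0.4632 -0.0438  0.0327] ang 37.5 quat [-0.0017  0.4423  0.8969 -0.0009] F [ 0.5 -0.2  0. ] w 0.132 gf 35.0 q [-0.26  0.47  0.27  2.21 -0.25  0.5   0.86]
[-0.01,0.02,-0.79,0,0,0,0, -0.02,0.02,-0.79,0,0,0,0, -0.01,0.02,-0.79,0,0,0,0, -0.2,0.9,0.1,0,0,0.4,0, -0.3,0.9,0.1,0,0,0.5,0, -0.2,0.9,0.1,0,0,0.4,0, -0.1,0.9,0.1,0,0,0.4,0, -0.2,0.9,0.1,0,0,0.5,0]
[-0.1,0.9,0.1,0,0,0.4,0, -0.1,0.9,0.1,0,0,0.5,0, 0,0.9,0.1,0,0,0.4,0, -0.1,0.9,0.1,0,0,0.4,0, 0,1,0.1,0,0,0.5,0, 0.01,-0.01,0.8,0,0,-0.01,0, 0.02,-0.01,0.8,0,0,-0.01,0, 0.01,-0.01,0.8,0,0,-0.01,0]
16 rows; end [0.6355 0.0244 0.0121] 20.0
```

jog_arm(
  moves=[0,0,-0.8,0,0,0,0,0,0,-0.8,0,0,0,0,0,0,-0.8,0,0,0,0,-0.2,0.9,0.1,0,0,0.4,0,-0.3,0.9,0.1,0,0,0.5,0,-0.2,0.9,0.1,0,0,0.4,0,-0.1,0.9,0.1,0,0,0.4,0,-0.2,0.9,0.1,0,0,0.5,0],
)

```text
t: 29.32
eef_pos: [0.551, -0.0091, 0.0719]
tool_rot: [-0.0, 0.51, 0.86, 0.0]
contact_force: [-0.4, 1.0, 0.1]
gripper_width: 0.131
grasp_force: 35.0
```

jog_arm(
  moves=[-0.1,0.9,0.1,0,0,0.4,0,-0.1,0.9,0.1,0,0,0.5,0,0,0.9,0.1,0,0,0.4,0,-0.1,0.9,0.1,0,0,0.4,0,0,1,0.1,0,0,0.5,0,0,0,0.8,0,0,0,0,0,0,0.8,0,0,0,0,0,0,0.4,0,0,0,0],
)

```text
t: 29.98
eef_pos: [0.6355, 0.0242, 0.0201]
tool_rot: [-0.001, 0.574, 0.819, -0.001]
contact_force: [-0.7, -0.2, 0.1]
gripper_width: 0.13
grasp_force: 35.0
```

jog_arm(
  moves=[0,0,0.2,0,0,0,0,0,0,0.1,0,0,0,0,0,0,0,0,0,0,0,0,0,0,0,0,0,0,0,0,0,0,0,0,0,0,0,0,0,0,0,0,0,0,0,0,0,0,0,0,0,0,0,0,0,0],
)

```text
t: 30.65
eef_pos: [0.6366, 0.0238, 0.0156]
tool_rot: [0.0, 0.574, 0.819, 0.0]
contact_force: [0.9, 0.1, 0.1]
gripper_width: 0.132
grasp_force: 35.0
```

Lower 6.5 mm more, to about 9 mm, then release.

jog_arm(
  moves=[0,0,0.15,0,0,0,0,0,0,0.1,0,0,0,0,0,0,0.08,0,0,0,0,0,0,0,0,0,0,0,0,0,0,0,0,0,0,0,0,0,0,0,0,0.3,0,0,0,0,0,0,0.3,0,0,0,0,0,0,0.3],
)

```text
t: 31.32
eef_pos: [0.6365, 0.0237, 0.0087]
tool_rot: [0.0, 0.574, 0.819, 0.0]
contact_force: [0.1, 0.2, 0.1]
gripper_width: 0.303
grasp_force: 0.0
```

jog_arm(
  moves=[0,0,0,0,0,0,0.3,0,0,-0.3,0,0,0,0.3,0,0,-0.6,0,0,0,0.3,0,0,-1,0,0,0,0.3,0,0,-1,0,0,0,0.3,0,0,-1,0,0,0,0.3,0,0,0,0,0,0,0.36,0,0,0,0,0,0,0.36],
)

```text
t: 31.98
eef_pos: [0.6377, 0.0238, 0.089]
tool_rot: [0.001, 0.574, 0.819, 0.001]
contact_force: [0.3, 0.3, 0.1]
gripper_width: 0.361
grasp_force: 0.0
```

```bash
python3 - <<'E'
from plan import *
st()
plan([(.55,-.15,.085,-50),(.446,-.2167,.07,-101.4)],0.36)
E
```

```text
t 31.98 p [0.6377 0.0238 0.089 ] ang 19.9 quat [0.0013 0.5744 0.8186 0.0013] F [0.3 0.3 0.1] w 0.361 gf 0.0 q [-0.41  0.6   0.39  1.78 -0.3   0.81  0.47]
[-0.4,-0.4,0,0,0,0.9,0.36, -0.3,-0.3,0,0,0,0.9,0.36, -0.4,-0.3,0,0,0,1,0.36, -0.4,-0.3,0,0,0,0.9,0.36, -0.5,-0.3,0.1,0,0,0.9,0.36, -0.4,-0.3,0,0,0,0.9,0.36, -0.5,-0.2,0,0,0,0.9,0.36, -0.5,-0.2,0,0,0,1,0.36]
[-0.5,-0.1,0,0,0,0.9,0.36, -0.5,-0.1,0,0,0,0.9,0.36, -0.5,-0.1,0,0,0,0.9,0.36, -0.5,-0.1,0,0,0,0.9,0.36, -0.5,0,0,0,0,1,0.36, -0.5,0,0,0,0,0.9,0.36, -0.5,0.1,0.1,0,0,0.9,0.36, -0.5,0,0,0,0,0.9,0.36]
[-0.5,0.1,0,0,0,0.9,0.36, -0.5,0.2,0,0,0,1,0.36, -0.5,0.1,0,0,0,0.9,0.36, -0.4,-0.1,0.1,0,0,0.9,0.36, -0.5,0,0,0,0,0.9,0.36, -0.4,0,0.1,0,0,0.9,0.36, -0.4,0.1,0,0,0,1,0.36, -0.5,0,0.1,0,0,0.9,0.36]
[-0.4,0.1,0,0,0,0.9,0.36, -0.4,0.1,0.1,0,0,0.9,0.36, -0.5,0.2,0,0,0,0.9,0.36, -0.4,0.1,0.1,0,0,0.9,0.36, -0.4,0.2,0,0,0,1,0.36, -0.3,0.2,0.1,0,0,0.9,0.36, -0.4,0.29,0.04,0,0,0.89,0.36, -0.35,0.27,0.05,0,0,0.92,0.36]
[-0.33,0.28,0.06,0,0,0.91,0.36, 0,0,0,0,0,0,0.36, 0,0,0,0,0,0,0.36, 0,0,0,0,0,0,0.36, 0,0,0,0,0,0,0.36, 0,0,0,0,0,0,0.36, 0,0,0,0,0,0,0.36, 0,0,0,0,0,0,0.36]
40 rows; end [ 0.446  -0.2166  0.07  ] -101.4
```

```bash
python3 - <<'E'
from plan import *
plan([(.55,-.15,.085,50),(.446,-.2167,.07,78.6)],0.36)
E
```

```text
[-0.6,-0.6,0,0,0,-0.7,0.36, -0.6,-0.7,0,0,0,-0.7,0.36, -0.5,-0.7,0.1,0,0,-0.7,0.36, -0.5,-0.7,0,0,0,-0.6,0.36, -0.5,-0.8,0,0,0,-0.7,0.36, -0.4,-0.8,0,0,0,-0.7,0.36, -0.4,-0.7,0,0,0,-0.7,0.36, -0.4,-0.9,0,0,0,-0.7,0.36]
[-0.3,-0.8,0.1,0,0,-0.7,0.36, -0.3,-0.8,0,0,0,-0.6,0.36, -0.3,-0.9,0,0,0,-0.7,0.36, 0.2,-0.7,0.1,0,0,-0.9,0.36, 0.3,-0.7,0.1,0,0,-0.9,0.36, 0.3,-0.7,0.1,0,0,-0.9,0.36, 0.4,-0.7,0.1,0,0,-0.9,0.36, 0.4,-0.7,0.1,0,0,-0.9,0.36]
[0.47,-0.6,0.06,0,0,-0.88,0.36, 0.49,-0.59,0.09,0,0,-0.9,0.36, 0.52,-0.57,0.1,0,0,-0.9,0.36, 0,0,0,0,0,0,0.36, 0,0,0,0,0,0,0.36, 0,0,0,0,0,0,0.36, 0,0,0,0,0,0,0.36, 0,0,0,0,0,0,0.36]
24 rows; end [ 0.4461 -0.2167  0.07  ] 78.6
```

jog_arm(
  moves=[-0.6,-0.6,0,0,0,-0.7,0.36,-0.6,-0.7,0,0,0,-0.7,0.36,-0.5,-0.7,0.1,0,0,-0.7,0.36,-0.5,-0.7,0,0,0,-0.6,0.36,-0.5,-0.8,0,0,0,-0.7,0.36,-0.4,-0.8,0,0,0,-0.7,0.36,-0.4,-0.7,0,0,0,-0.7,0.36,-0.4,-0.9,0,0,0,-0.7,0.36],
)

```text
t: 32.65
eef_pos: [0.5713, -0.1031, 0.0841]
tool_rot: [-0.001, 0.406, 0.914, -0.0]
contact_force: [1.0, 0.1, 0.3]
gripper_width: 0.36
grasp_force: 0.0
```

jog_arm(
  moves=[-0.3,-0.8,0.1,0,0,-0.7,0.36,-0.3,-0.8,0,0,0,-0.6,0.36,-0.3,-0.9,0,0,0,-0.7,0.36,0.2,-0.7,0.1,0,0,-0.9,0.36,0.3,-0.7,0.1,0,0,-0.9,0.36,0.3,-0.7,0.1,0,0,-0.9,0.36,0.4,-0.7,0.1,0,0,-0.9,0.36,0.4,-0.7,0.1,0,0,-0.9,0.36],
)

```text
t: 33.32
eef_pos: [0.4828, -0.1928, 0.0721]
tool_rot: [-0.001, 0.19, 0.982, 0.0]
contact_force: [0.8, -0.5, -0.1]
gripper_width: 0.36
grasp_force: 0.0
```

jog_arm(
  moves=[0.47,-0.6,0.06,0,0,-0.88,0.36,0.49,-0.59,0.09,0,0,-0.9,0.36,0.52,-0.57,0.1,0,0,-0.9,0.36,0,0,0,0,0,0,0.36,0,0,0,0,0,0,0.36,0,0,0,0,0,0,0.36,0,0,0,0,0,0,0.36,0,0,0,0,0,0,0.36],
)

```text
t: 33.98
eef_pos: [0.4459, -0.2161, 0.0677]
tool_rot: [0.0, 0.099, 0.995, 0.0]
contact_force: [-0.2, 0.3, -0.3]
gripper_width: 0.362
grasp_force: 0.0
```

```bash
python3 - <<'E'
from plan import *
import cv2
from station import read_camera
st()
for n in("top","scene"):
    c=read_camera(n)["color"]; cv2.imwrite(n+"6_raw.png",c)
c1=cv2.imread("top6_raw.png")[110:270,240:400]; c2=cv2.imread("scene6_raw.png")[130:290,260:420]
cv2.imwrite("pics/m7.png",cv2.resize(np.hstack([c1,c2]),None,fx=2.5,fy=2.5,interpolation=cv2.INTER_CUBIC))
plan([(.446,-.2167,.004,78.6)],0.36)
E
```

```text
t 33.98 p [ 0.4459 -0.2161  0.0677] ang 78.7 quat [3.000e-04 9.880e-02 9.951e-01 1.000e-04] F [-0.2  0.3 -0.3] w 0.362 gf 0.0 q [ 0.22  0.42  0.13  2.12 -0.09  0.61  1.79]
[0,0,0.8,0,0,0,0.36, -0.01,-0.01,0.79,0,0,0.01,0.36, -0.01,0,0.8,0,0,0,0.36, -0.01,0,0.8,0,0,0,0.36, 0,0,0,0,0,0,0.36, 0,0,0,0,0,0,0.36, 0,0,0,0,0,0,0.36, 0,0,0,0,0,0,0.36]
8 rows; end [ 0.4461 -0.2166  0.0039] 78.6
```

View pics/m7.png

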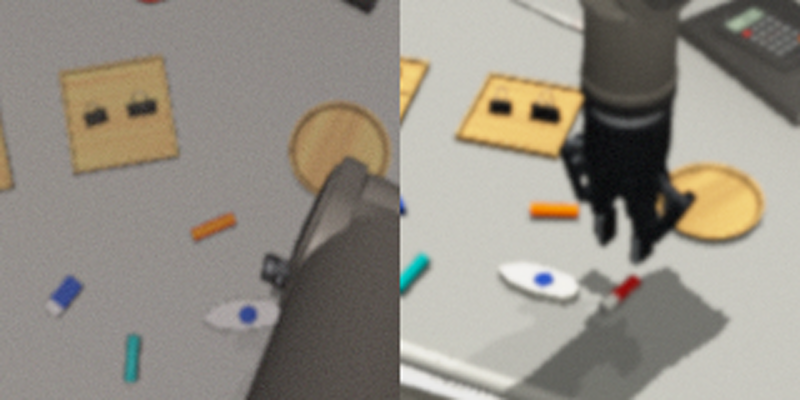

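Both clips stand upright in the square tray, at (500,106) and (545,113) on the right half. The gripper is over the red and white battery at (620,290), clear of the tape.

jog_arm(
  moves=[0,0,0.7,0,0,0,0.32,0,0,0.8,0,0,0,0.32,0,0,0.8,0,0,0,0.32,0,0,0.7,0,0,0,0.32,0,0,0.15,0,0,0,0.32,0,0,0,0,0,0,0.32,0,0,0,0,0,0,0,0,0,0,0,0,0,0],
  grip_force=30,
)

```text
t: 34.75
eef_pos: [0.4455, -0.217, 0.0054]
tool_rot: [0.001, 0.099, 0.995, -0.0]
contact_force: [0.6, 0.2, -0.6]
gripper_width: 0.176
grasp_force: 30.1
```

jog_arm(
  moves=[0,0,0,0,0,0,0,0,0,0,0,0,0,0,0,0,0,0,0,0,0,0,0,0,0,0,0,0,0,0,0,0,0,0,0,0,0,0,0,0,0,0,0,0,-0.5,0,0,0,0,0,0,-1,0,0,0,0],
)

```text
t: 35.42
eef_pos: [0.4432, -0.2162, 0.0338]
tool_rot: [-0.002, 0.099, 0.995, 0.0]
contact_force: [1.3, -0.6, 0.2]
gripper_width: 0.18
grasp_force: 30.2
```

```bash
python3 - <<'E'
from plan import *
import cv2
from station import read_camera
st()
c=read_camera("top")["color"]; 
c2=read_camera("scene")["color"][180:290,290:440]
cv2.imwrite("pics/m8.png",cv2.resize(c2,None,fx=4,fy=4,interpolation=cv2.INTER_CUBIC))
st()
plan([(.446,-.2167,.07,78.6),(.6037,-.241,.06,68.2),(.6037,-.241,.014,68.2)],0)
E
```

```text
t 35.42 p [ 0.4432 -0.2162  0.0338] ang 78.6 quat [-2.100e-03  9.910e-02  9.951e-01  5.000e-04] F [ 1.3 -0.6  0.2] w 0.18 gf 30.2 q [ 0.23  0.48  0.11  2.13 -0.1   0.53  1.8 ]
t 35.52 p [ 0.4463 -0.2175  0.037 ] ang 78.6 quat [ 1.900e-03  9.930e-02  9.951e-01 -5.000e-04] F [ 0.4 -1.4 -1. ] w 0.172 gf 30.2 q [ 0.23  0.48  0.12  2.13 -0.1   0.53  1.8 ]
[0.01,0.02,-0.82,0,0,0,0, 0.01,0.02,-0.83,0,0,0,0, -0.9,0,0.1,0,0,0.3,0, -0.9,0.1,0,0,0,0.3,0, -0.9,0.1,0.1,0,0,0.3,0, -0.8,0.1,0,0,0,0.3,0, -0.9,0.1,0.1,0,0,0.2,0, -0.9,0.1,0,0,0,0.3,0]
[-0.9,0.2,0.1,0,0,0.3,0, -0.8,0.1,0,0,0,0.3,0, -0.9,0.2,0.1,0,0,0.3,0, 0,0,0.77,0,0,0,0, 0,0,0.76,0,0,0,0, 0,0,0.77,0,0,0,0, 0,0,0,0,0,0,0, 0,0,0,0,0,0,0]
16 rows; end [ 0.6037 -0.241   0.014 ] 68.2
```

View pics/m8.png

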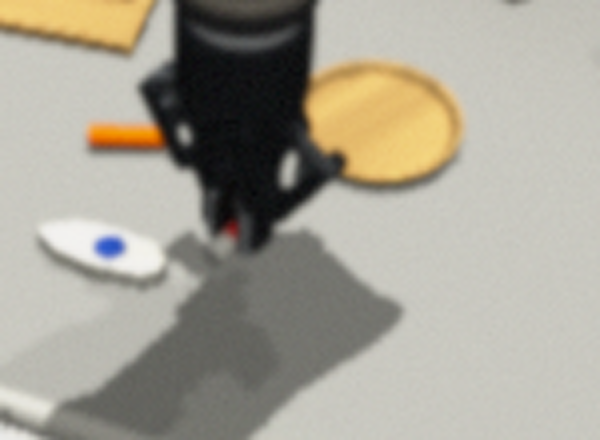

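The battery is held and lifted, its red end at (232,228); the tape has not moved. Carrying it to the dish.

jog_arm(
  moves=[0,0,-0.8,0,0,0,0,0,0,-0.8,0,0,0,0,-0.9,0,0.1,0,0,0.3,0,-0.9,0.1,0,0,0,0.3,0,-0.9,0.1,0.1,0,0,0.3,0,-0.8,0.1,0,0,0,0.3,0,-0.9,0.1,0.1,0,0,0.2,0,-0.9,0.1,0,0,0,0.3,0],
)

```text
t: 36.18
eef_pos: [0.5504, -0.2331, 0.0602]
tool_rot: [-0.001, 0.158, 0.987, 0.0]
contact_force: [-0.4, 0.6, -0.3]
gripper_width: 0.182
grasp_force: 30.2
```

jog_arm(
  moves=[-0.9,0.2,0.1,0,0,0.3,0,-0.8,0.1,0,0,0,0.3,0,-0.9,0.2,0.1,0,0,0.3,0,0,0,0.8,0,0,0,0,0,0,0.8,0,0,0,0,0,0,0.6,0,0,0,0,0,0,0,0,0,0,0,0,0,0,0,0,0,0],
)

```text
t: 36.85
eef_pos: [0.6017, -0.241, 0.0121]
tool_rot: [-0.001, 0.189, 0.982, 0.0]
contact_force: [0.1, 0.0, -0.0]
gripper_width: 0.176
grasp_force: 30.3
```

```bash
python3 - <<'E'
from plan import *
st()
plan([(.6037,-.241,.009,68.2)],0)
E
```

```text
t 36.85 p [ 0.6017 -0.241   0.0121] ang 68.2 quat [-9.00e-04  1.89e-01  9.82e-01  1.00e-04] F [ 0.1  0.  -0. ] w 0.176 gf 30.3 q [ 0.17  0.7   0.16  1.77 -0.16  0.69  1.61]
[-0.09,0.04,0.15,0,0,0,0, 0,0,0,0,0,0,0, 0,0,0,0,0,0,0, 0,0,0,0,0,0,0, 0,0,0,0,0,0,0, 0,0,0,0,0,0,0, 0,0,0,0,0,0,0, 0,0,0,0,0,0,0]
8 rows; end [ 0.6036 -0.2409  0.0091] 68.2
```

jog_arm(
  moves=[-0.05,0.02,0.08,0,0,0,0,0,0,0.05,0,0,0,0,0,0,0,0,0,0,0,0,0,0,0,0,0,0,0,0,0,0,0,0,0,0,0,0,0,0,0,0,0,0,0,0,0,0,0,0,0,0,0,0,0,0],
)

```text
t: 37.52
eef_pos: [0.6036, -0.2412, 0.0102]
tool_rot: [0.0, 0.189, 0.982, -0.0]
contact_force: [0.1, 0.3, -1.0]
gripper_width: 0.175
grasp_force: 30.3
```

jog_arm(
  moves=[0,0,0.05,0,0,0,0,0,0,0.02,0,0,0,0,0,0,0,0,0,0,0,0,0,0,0,0,0,0.2,0,0,0,0,0,0,0.22,0,0,0,0,0,0,0.25,0,0,0,0,0,0,0.28,0,0,0,0,0,0,0.32],
)

```text
t: 38.18
eef_pos: [0.6035, -0.2411, 0.0085]
tool_rot: [-0.0, 0.189, 0.982, 0.0]
contact_force: [-0.1, 0.2, -0.4]
gripper_width: 0.32
grasp_force: 0.0
```

jog_arm(
  moves=[0,0,0,0,0,0,0.32,0,0,0,0,0,0,0.32,0,0,-0.3,0,0,0,0.32,0,0,-0.6,0,0,0,0.32,0,0,-1,0,0,0,0.32,0,0,-1,0,0,0,0.32,0,0,-1,0,0,0,0.32,0,0,-1,0,0,0,0.32],
)

```text
t: 38.85
eef_pos: [0.6037, -0.2413, 0.1089]
tool_rot: [0.001, 0.189, 0.982, -0.0]
contact_force: [-0.9, -0.5, -0.3]
gripper_width: 0.325
grasp_force: 0.0
```

jog_arm(
  moves=[-0.2,-1,-0.5,0,0,0,0.32,-0.2,-1,-0.5,0,0,0,0.32,-0.2,-1,-0.5,0,0,0,0.32,-0.2,-1,0,0,0,0,0.32,-0.2,-1,0,0,0,0,0.32,-0.2,-1,0,0,0,0,0.32,-0.2,-1,0,0,0,0,0.32,0,0,0,0,0,0,0.32],
)

```text
t: 39.52
eef_pos: [0.5752, -0.3876, 0.1384]
tool_rot: [0.001, 0.192, 0.981, -0.002]
contact_force: [-0.6, -0.6, 0.8]
gripper_width: 0.321
grasp_force: 0.0
```

```bash
python3 - <<'E'
from plan import *
import cv2
from station import read_camera
st()
for n in("top","scene"):
    c=read_camera(n)["color"]; cv2.imwrite(n+"7_raw.png",c)
c1=cv2.imread("top7_raw.png")[125:265,165:405]; c2=cv2.imread("scene7_raw.png")[140:280,190:430]
cv2.imwrite("pics/m9.png",cv2.resize(np.vstack([c1,c2]),None,fx=2.1,fy=2.1,interpolation=cv2.INTER_CUBIC))
E
```

```text
t 39.52 p [ 0.5752 -0.3876  0.1384] ang 67.9 quat [ 5.000e-04  1.920e-01  9.814e-01 -2.100e-03] F [-0.6 -0.6  0.8] w 0.321 gf 0.0 q [ 0.35  0.6   0.22  1.6  -0.14  0.95  1.8 ]
```

View pics/m9.png

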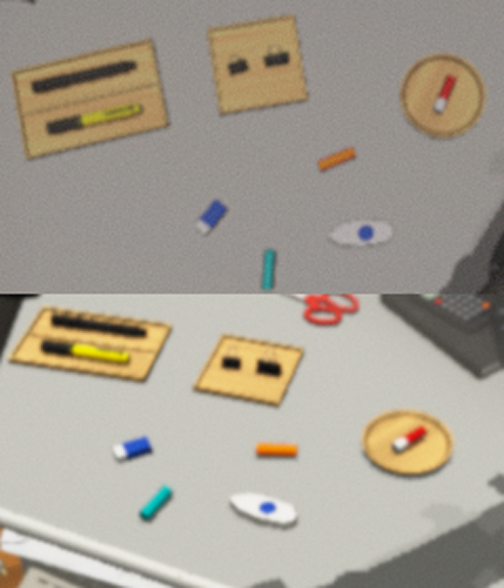

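Everything is in place. In the top half, both pens lie in their bays at (85,77) and (95,120), the clips stand at (237,67) and (276,58), and the battery is at (445,93), against a dish centre of (443,95). The eraser and tape have not moved.

```bash
python3 -c "
from station import *
print(hand_in())"
```

```text
the job is handed in; nothing more can be done
None
```

The job is handed in at about 40 s: the marker and highlighter lie in their bays, both clips stand upright in the square tray, the battery lies in the middle of the dish, and the eraser and correction tape stayed where they were.

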